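# Heft the returned cartons and send the full ones through the turntable

### The job

Heft each returned carton of bolts on the bench: set those more than half full on the half of the turntable that faces you, and put those less than half full in the green top-up tray, none stacked (one that is about half full may go either way). When all are sorted, open the latch lever, turn the turntable its half turn until it meets the stop so that the fuller cartons face the counter, and put the latch lever fully home again. Leave the other parts on the bench where they are.

Things in the scene. Friction and masses are not known exactly. Their poses are not given: they have to be found in the camera images.
- carton_1: one of three or four identical closed cardboard cartons of bolts, 85 x 55 x 60 mm (its x, y, z); origin at its centre; starts flat on the bench, z up, at the robot's right. Empty it weighs 0.06 kg, brim-full 0.72 kg, half full about 0.39 kg; any fill can occur; contents do not shift
- carton_2: as carton_1
- carton_3: as carton_1; may be absent (None)
- carton_4: as carton_1; may be absent (None)
- tray: the top-up tray: fixed shallow green open tray, 135 x 290 mm outside (x, y), walls 4 mm thick and 30 mm high, floor 4 mm thick; origin under the middle of its bottom, at bench height; room for three cartons side by side along y, long sides along x
- deck: turntable deck: round plate 330 mm across, top 50 mm above the bench, rim 12 mm high, 4 mm thick. Origin: centre of the plate's top, z up. A partition (8 mm thick, 300 long, 50 high) along its y axis parts two halves; at the start deck x < 0 faces the robot, x > 0 the counter. A half takes three cartons side by side along deck y, long sides along deck x
- post (a point): grip point on the black upright round post (24 mm diameter) by which the deck is turned. The post stands at one end of the partition, at deck (0, -0.128), and rises 135 mm above the plate; this point is 110 mm above the plate, 160 mm above the bench
- turntable (a joint): angle of the deck about its upright axis, counter-clockwise from above: 0 at the start, against a stop; pi against the other stop. From 0 it turns only counter-clockwise (the post passes the side away from the robot). Light friction (0.2 N m); stays where left; no spring or detent; cannot turn while the latch is home
- latch (a joint): angle of the latch lever, counter-clockwise from above: 0 (start) fully home, its tooth in a notch of the ring under the deck's edge; 0.7 open against its stop; tooth clear of the ring above 0.35. Stays where left (friction 0.15 N m); goes home only with the deck within about 0.03 rad of either stop
- latch_grip (a point): grip point on the black upright round handle of the latch lever (22 mm diameter, from 48 to 118 mm above the bench); this point is 92 mm above the bench, 136 mm from the pivot. To open, the handle swings away from the deck, to the robot's right
- latch_pivot (a point): pivot of the latch lever (upright axis), 48 mm above the bench, beside the deck on the robot's right
- gear: bystander: cast gear about 92 mm across, 34 mm high, near the robot; origin under its centre
- bearing: bystander: ball bearing 62 mm across, 19 mm high, on the far right; origin under its centre
- flange: bystander: hub flange 100 mm across, 55 mm high, at the back; origin under its centre
- shaft: bystander: splined shaft about 290 mm long, 38 mm across, lying at the back right; origin under its middle
- wrench: bystander: wrench about 190 mm long, lying near the robot
- rotor: bystander: brake rotor 170 mm across, 45 mm high, at the far right side; origin under its centre

How it is judged:
By the outcome, as a careful person would: the job done as asked, in the order asked, and still so for the second after the job is handed in, with the robot touching nothing.
Of carton_3, carton_4 only 1 to 2 are there at a start; the rules pass over those that are not, and their reading is None.
At some moment in a run one of carton_1, carton_2, carton_3, carton_4 may be knocked a few centimetres aside while the robot is not near it.
Once in a run the grip may slacken for a moment while it holds something.
It also fails if it takes over 210 s, if anything falls off the work surface, if the arm or the gripper's body presses on something with over 40 N, if the wrist force passes 120 N, or if a joint passes its speed limit or range.

### The arm

A 6-joint arm with a two-finger parallel gripper is mounted at the origin on the work surface. World frame = base frame: x ahead of the robot, y to its left, z up, the work surface at z = 0. Lengths are in m, angles in rad, forces in N, time in s.
With the tool pointing down it reaches from about 0.35 to 1 m from the base axis. Payload 7.1 kg.
Tool frame: the origin (TCP) lies midway between the tips of the shut fingers; the grasp point (between the pads) lies 19 mm behind it; z points along the fingers, y is the direction in which the jaws open and shut (so a half turn about z gives the same grasp; the last joint's range is limited). The gripper opens to 85 mm and grips with 20 to 120 N. Pads are 22 mm wide; open, the fingers measure 114 mm over their backs; the gripper's body (76 mm by 85 mm) begins 54 mm behind the grasp point. The pads swing forward as they close: fully open they stand 13 mm farther back than shut.
Start: joints at [1.166, 0.423, 1.63, -0, 1.089, -0.019], TCP at [0.235, 0.579, 0.231] pointing down, gripper open.
Joint ranges: [-3, 3], [-0.9, 2.11], [0.09, 2.58], [-1.31, 4.45], [0.11, 2.69], [-2.54, 2.54]. Speed limits (rad/s): [2.39, 2.39, 3.01, 3.14, 3.14, 3.14].

### API

Orientations are given as a rotation vector (axis times angle).
In Python, from workcell import r gives the robot as it stands. The module is installed in compiled form; this text tells all that it offers.
- The arm moves only by the shell command python3 -m inch 'ROWS' [FORCE]. ROWS is JSON, a list of rows, each an object with "dp": the shift along the tool's x, y, z in units of 0.2 m (1.0 is 0.2 m), a list of three; "twist": the turn about the tool's z in units of 0.5 rad (1.0 is 0.5 rad); "fingers": the closure, from 0 (fully open) to 1 (shut). A call has 1 to 20 rows; each row is the pose to reach, as a shift and turn from the pose commanded when the call began, along the tool's axes at that moment; what a row does not reach only later rows make up. A row lasts 1/10 s, in which the tool goes at most 50 mm and 8.59 degrees, less where a joint would pass 70% of its speed; a pose out of reach is approached as far as the arm can. A call with a number of a shift or a turn outside -1 to 1 is refused whole. A call with a gripper value outside its range is refused whole. The fingers move at their own pace and stop on an object; FORCE is the grip in N (left out, the last holds). Time passes only in rows, so rows that repeat a pose let the fingers close. It gives the time, the measured TCP pose, the force and the opening at its end, in the units of the state.
- r.state(): the state, without advancing time (a new reading comes with each control period).
- r.capture(name): name is "scene" or "top" or "wrist"; returns a dict with "pixels" (384x512x3 uint8, red, green, blue), "z_map" (384x512 float32, m along the optical axis (not along the pixel's ray), 0 where there is no reading), "intrinsics" (3x3 intrinsics, pixels), "rvec" (rotation vector, rad) and "tvec" (3), from world to camera coordinates, as OpenCV has them. Camera axes: x right, y down, z forward; pixel columns grow to the right and rows downward; lengths in m; the calibration is good to about 2 mm. A picture is of the moment at which its call begins.
- r.hand_in(): hands the job in, once; it reports no verdict.
The state is a dict: "t": time; "joint_pos": joint angles; "dq": joint speeds; "tau": joint torques, N m; "ee_pos": TCP position; "ee_rot": TCP orientation; "ft_force": force on the tool from outside, world axes, zero at the start; "ft_torque": the same for the moment, N m; "gripper_width": finger opening in m.
Only numpy, scipy, OpenCV 4.12 (cv2) and the standard library are available. Lean on these libraries where they do the work, as an engineer would, in place of code of your own. Each camera call takes 0.05 s, during which the arm holds its last target.

## Working session

There is one attempt and no reset: what is moved stays moved. The work goes in short steps, Python scripts to look and compute and a shell command to move; the robot and the scene stay as the last step left them, time stands still between calls to the robot, and variables do not carry over. Pictures are saved under pics/ and viewed, and the job is handed in when it is done.

```bash
mkdir -p pics; ls; cat > h.py <<'E'
import numpy as np, cv2
from workcell import r
def cap(n,f=None):
    c=r.capture(n)
    if f: cv2.imwrite('pics/'+f,c['pixels'][:,:,::-1])
    R=cv2.Rodrigues(np.array(c['rvec'],float))[0]; c['R']=R; c['t']=np.array(c['tvec'],float).ravel(); c['K']=np.array(c['intrinsics'])
    return c
def ray(c,u,v,z):
    d=c['R'].T@np.linalg.inv(c['K'])@np.array([u,v,1.]); o=-c['R'].T@c['t']
    return o+d*(z-o[2])/d[2]
def cloud(c):
    z=c['z_map']; v,u=np.mgrid[:z.shape[0],:z.shape[1]]
    p=np.stack([u,v,np.ones_like(u)],-1)@np.linalg.inv(c['K']).T*z[...,None]
    P=(p-c['t'])@c['R']; P[z<=0]=np.nan
    return P
def proj(c,p):
    q=c['K']@(c['R']@np.array(p)+c['t']); return q[:2]/q[2]
E
python3 - <<'E'
from h import *
s=r.state()
for k,v in s.items(): print(k,np.round(v,3))
for n in ['scene','top','wrist']:
    c=cap(n,n+'0.png'); print(n,-c['R'].T@c['t'])
E
```

```text
pics
t 0.0
joint_pos [ 1.166  0.424  1.631  0.     1.089 -0.019]
dq [-0.    -0.     0.001 -0.001 -0.     0.001]
tau [ 2.0000e-03 -5.5738e+01 -2.8175e+01  0.0000e+00  7.0000e-03 -0.0000e+00]
ee_pos [0.235 0.579 0.231]
ee_rot [-6.020e-01 -3.083e+00  2.000e-03]
ft_force [1.082 0.477 0.532]
ft_torque [ 0.001 -0.007 -0.025]
gripper_width 0.085
scene [ 1.51583584 -0.85128171  1.06899011]
top [ 0.40587782 -0.17234257  1.09540148]
wrist [0.16731543 0.60776293 0.37326832]
```

View pics/scene0.png

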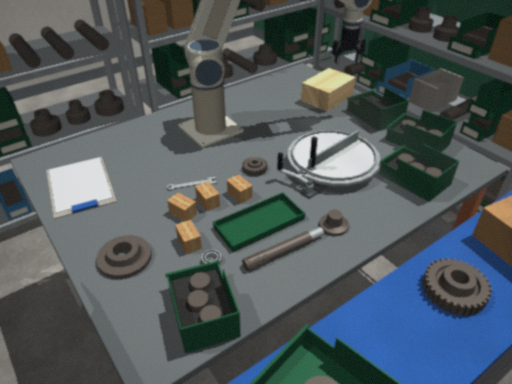

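View pics/top0.png

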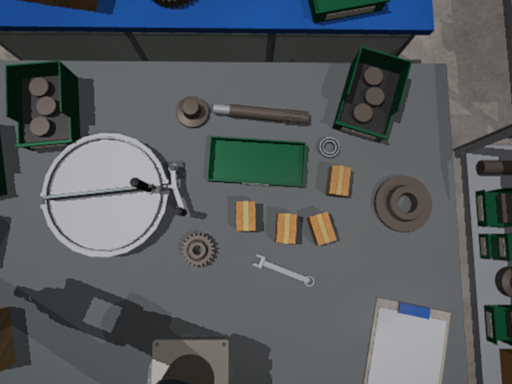

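The top view shows four cartons at about (246,216), (287,229), (322,229) and (340,181). The tray is at (257,162), the deck at (105,195), the post near (140,184), and the latch handle near (180,211) with its pivot near (175,168).

```bash
cat >> h.py <<'E'
def cartons(c):
    P=cloud(c); hsv=cv2.cvtColor(c['pixels'],cv2.COLOR_RGB2HSV)
    m=((hsv[...,0]>5)&(hsv[...,0]<28)&(hsv[...,1]>90)&(hsv[...,2]>80)).astype(np.uint8)
    out=[]
    z=P[...,2]
    m=m*np.nan_to_num((z>0.045)&(z<0.2)).astype(np.uint8)
    m=cv2.morphologyEx(m,cv2.MORPH_OPEN,np.ones((3,3),np.uint8))
    n,l,st,ce=cv2.connectedComponentsWithStats(m)
    for i in range(1,n):
        if st[i,4]<60: continue
        zz=np.nanmedian(z[l==i]); k=(l==i)&(abs(z-zz)<0.012)
        pts=P[k][:,:2].astype(np.float32)
        (x,y),(w,h),a=cv2.minAreaRect(pts)
        if w<h: a+=90; w,h=h,w
        a=(a+90)%180-90
        out.append((x,y,zz,w,h,a)); print('carton px',np.round(ce[i]),'xy %.3f %.3f z %.3f  %.3fx%.3f longaxis %.1f deg'%out[-1])
    return out
E
python3 - <<'E'
from h import *
c=cap('top'); P=cloud(c); cartons(c)
z=P[...,2]
hsv=cv2.cvtColor(c['pixels'],cv2.COLOR_RGB2HSV)
def box(m,name):
    p=P[m]; p=p[~np.isnan(p).any(1)]; (cx,cy),s,a=cv2.minAreaRect(p[:,:2].astype(np.float32)); print(name,len(p),np.round([cx,cy,*s,a,np.median(p[:,2])],3))
v,u=np.mgrid[:384,:512]
g=(hsv[...,0]>45)&(hsv[...,0]<90)&(hsv[...,1]>80)&(u>195)&(u<320)&(v>125)&(v<200); box(g,'tray')
d=(u>30)&(u<172)&(v>125)&(v<262)&(z>0.04)&(z<0.075); box(d,'deck')
p=P[d&(z>.056)&(z<.07)][:,:2]; 
A=np.c_[2*p,np.ones(len(p))]; s=np.linalg.lstsq(A,(p**2).sum(1),rcond=None)[0]; print('circle',s[:2],np.sqrt(s[2]+s[:2]@s[:2]))
box((u>30)&(u<172)&(v>125)&(v<262)&(z>.09)&(z<.105),'partition')
box((u>110)&(u<172)&(v>125)&(v<262)&(z>.16)&(z<.2),'post')
box((u>160)&(u<200)&(v>150)&(v<225)&(z>.105)&(z<.13),'handle')
box((u>160)&(u<200)&(v>150)&(v<225)&(z>.03)&(z<.1),'lever')
im=cv2.resize(c['pixels'][120:270,20:350],None,fx=2.4,fy=2.4,interpolation=cv2.INTER_CUBIC); cv2.imwrite('pics/crop0.png',im[:,:,::-1])
E
```

```text
carton px [339. 180.] xy 0.564 -0.431 z 0.061  0.085x0.055 longaxis -8.7 deg
carton px [245. 216.] xy 0.461 -0.158 z 0.060  0.083x0.054 longaxis 0.6 deg
carton px [322. 228.] xy 0.425 -0.378 z 0.060  0.085x0.055 longaxis 16.8 deg
carton px [286. 228.] xy 0.425 -0.274 z 0.060  0.083x0.055 longaxis -3.6 deg
tray 4287 [ 6.3000e-01 -1.9200e-01  2.9500e-01  1.4500e-01  8.6588e+01  5.0000e-03]
deck 12599 [5.3000e-01 2.8500e-01 4.4000e-01 3.6200e-01 7.9389e+01 5.0000e-02]
circle [0.55719262 0.27960013] 0.1719448595288209
partition 336 [0.52  0.25  0.022 0.3   7.858 0.1  ]
post 93 [0.538 0.122 0.023 0.022 2.61  0.184]
handle 55 [0.469 0.022 0.019 0.018 1.796 0.118]
lever 585 [0.535 0.057 0.159 0.075 6.341 0.049]
```

View pics/crop0.png

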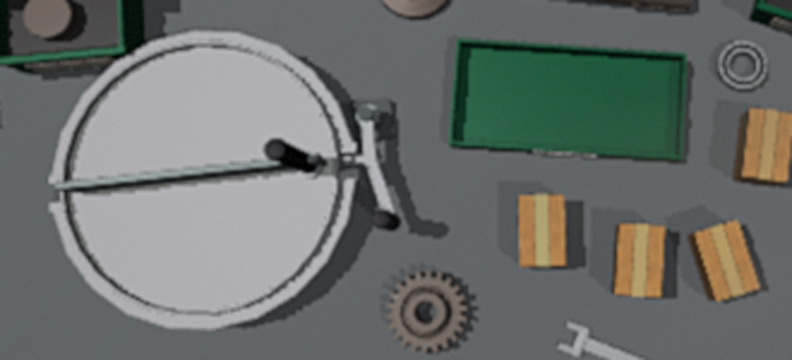

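```bash
python3 - <<'E'
from h import *
c=cap('top'); P=cloud(c); z=P[...,2]; v,u=np.mgrid[:384,:512]
print(c['K'])
for uv in [(42,195),(168,195),(105,135),(105,255),(105,195)]: print(uv,np.round(ray(c,*uv,.062),3),np.round(P[uv[1],uv[0]],3))
reg=(u>30)&(u<172)&(v>125)&(v<262)
p=P[reg&(z>.047)&(z<.054)]; p=p[:,:2]; print('plate',len(p),p.min(0),p.max(0),(p.min(0)+p.max(0))/2)
p=P[reg&(z>.059)&(z<.066)][:,:2]; print('rim',len(p),p.min(0),p.max(0),(p.min(0)+p.max(0))/2)
p=p[np.abs(np.hypot(*(p-p.mean(0)).T)-.165)<.03]
s=np.linalg.lstsq(np.c_[2*p,np.ones(len(p))],(p**2).sum(1),rcond=None)[0]; print(s[:2],np.sqrt(s[2]+s[:2]@s[:2]))
p=P[reg&(z>.094)&(z<.103)][:,:2]; 
print('part',len(p),p[p[:,1].argmin()],p[p[:,1].argmax()],cv2.fitLine(p.astype(np.float32),cv2.DIST_HUBER,0,.01,.01).ravel())
p=P[reg&(z>.18)&(z<.19)]; print('post',len(p),p.min(0),p.max(0))
# from scene
c=cap('scene'); P=cloud(c); z=P[...,2]; v,u=np.mgrid[:384,:512]; reg=(u>270)&(u<395)&(v>125)&(v<200)
p=P[reg&(z>.18)&(z<.19)]; print('post',len(p),p.min(0),p.max(0))
p=P[reg&(z>.094)&(z<.103)][:,:2]; 
print('part',len(p),p[p[:,1].argmin()],p[p[:,1].argmax()],cv2.fitLine(p.astype(np.float32),cv2.DIST_HUBER,0,.01,.01).ravel())
p=P[reg&(z>.058)&(z<.066)][:,:2];print('rim',len(p),p.min(0),p.max(0),(p.min(0)+p.max(0))/2)
p=P[reg&(z>.112)&(z<.122)];p=p[p[:,1]<.06]; print('handle',len(p),p.min(0),p.max(0))
E
```

```text
[[361.95389548   0.         255.87302523]
 [  0.         361.95389548 189.00370584]
 [  0.           0.           1.        ]]
(42, 195) [0.518 0.421 0.062] [0.52  0.429 0.049]
(168, 195) [0.519 0.064 0.062] [0.522 0.07  0.035]
(105, 135) [0.695 0.252 0.062] [0.698 0.257 0.05 ]
(105, 255) [0.35  0.234 0.062] [0.349 0.239 0.049]
(105, 195) [0.519 0.243 0.062] [0.52  0.248 0.049]
plate 10073 [0.34368781 0.05865239] [0.72559734 0.47246127] [0.53464257 0.26555683]
rim 868 [0.36097687 0.07567643] [0.72162004 0.46711784] [0.54129845 0.27139713]
[0.57043857 0.29983428] 0.17038507521920088
part 296 [0.54244872 0.10213589] [0.50864615 0.39880995] [ 0.11247929 -0.9936541   0.5183192   0.29373473]
post 69 [0.52819767 0.11247213 0.18087849] [0.54911105 0.13275992 0.18903341]
post 24 [0.52480589 0.11144604 0.1800107 ] [0.55119066 0.1336373  0.18875093]
part 129 [0.46874864 0.01369739] [0.50122121 0.39789631] [ 0.10416291 -0.99456024  0.5217757   0.28779897]
rim 422 [0.35845864 0.0114034 ] [0.73505891 0.58363363] [0.54675877 0.29751851]
handle 22 [0.45845761 0.01088528 0.11360425] [0.48075209 0.03242358 0.12111715]
```

```bash
cat >> h.py <<'E'
def plan(x,y,z,jaw=None):
    s=r.state(); p=np.array(s['ee_pos']); R=cv2.Rodrigues(np.array(s['ee_rot'],float))[0]
    d=R.T@(np.array([x,y,z])-p)/0.2
    ty=np.degrees(np.arctan2(R[1,1],R[0,1])); tw=0
    if jaw is not None:
        e=(jaw-ty+90)%180-90; tw=-np.radians(e)/0.5
    print('now',np.round(p,4),'jaw %.1f q6 %.2f w %.4f t %.1f'%(ty,s['joint_pos'][5],s['gripper_width'],s['t']),'-> dp',np.round(d,3),'twist %.3f'%tw, 'tilt',np.round(R[2,2],4))
E
python3 - <<'E'
from h import *
plan(.461,-.158,.2,90.6)
c=cap('top')
piv=ray(c,175,166.7,.055);hd=np.array([.469,.022]); print(piv,np.hypot(*(piv[:2]-hd)))
P=cloud(c);print(np.round(P[160:176:2,168:184:2,2],3)); 
im=cv2.resize(c['pixels'][150:225,130:210],None,fx=7,fy=7,interpolation=cv2.INTER_CUBIC); cv2.imwrite('pics/lat.png',im[:,:,::-1])
E
```

```text
now [0.2351 0.5789 0.2311] jaw 67.9 q6 -0.02 w 0.0856 t 0.3 -> dp [-2.433 -2.989  0.157] twist -0.792 tilt -1.0
[0.60286561 0.0475389  0.055     ] 0.13627999096263438
[[-0.002  0.003  0.001  0.002  0.002  0.     0.001 -0.   ]
 [-0.002  0.     0.002  0.009  0.01   0.012  0.012  0.007]
 [ 0.008  0.011  0.04   0.036  0.01   0.012  0.013  0.006]
 [ 0.011  0.054  0.055  0.052  0.04   0.01   0.009  0.012]
 [ 0.041  0.053  0.052  0.056  0.041  0.024  0.014  0.01 ]
 [ 0.042  0.054  0.056  0.049  0.04   0.026  0.009  0.01 ]
 [ 0.009  0.047  0.05   0.049  0.03   0.011  0.009  0.013]
 [ 0.013  0.048  0.05   0.051  0.016  0.013  0.007  0.009]]
```

View pics/lat.png

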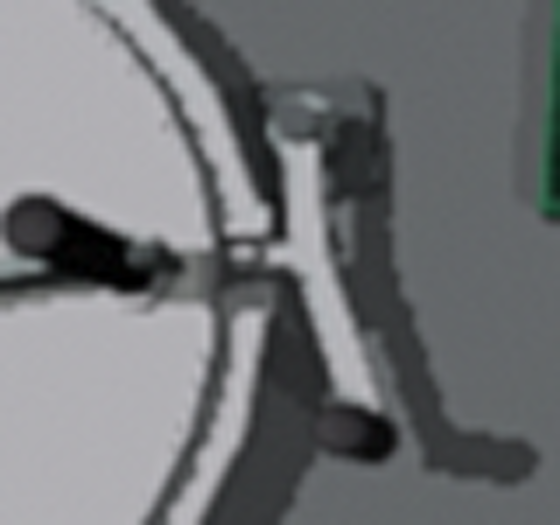

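```bash
python3 -m inch '[{"dp":[-0.81,-0.99,0],"twist":-0.26,"fingers":0.1},{"dp":[-0.81,-0.99,0],"twist":-0.26,"fingers":0.1},{"dp":[-0.81,-0.99,0],"twist":-0.26,"fingers":0.1},{"dp":[-0.81,-0.99,0],"twist":-0.26,"fingers":0.1},{"dp":[-0.81,-0.99,0],"twist":-0.26,"fingers":0.1},{"dp":[-0.81,-0.99,0],"twist":-0.26,"fingers":0.1},{"dp":[-0.81,-0.99,0],"twist":-0.26,"fingers":0.1},{"dp":[-0.81,-0.99,0],"twist":-0.26,"fingers":0.1}]' 60; python3 -c "
from h import *
plan(.461,-.158,.2,90.6)"
```

```text
t: 1.15
ee_pos: [0.3111, 0.3357, 0.2317]
ee_rot: [0.401, 3.115, 0.002]
ft_force: [-0.8, -0.4, 0.2]
gripper_width: 0.077
now [0.3111 0.3357 0.2317] jaw 75.3 q6 -0.52 w 0.0770 t 1.1 -> dp [-1.35  -2.198  0.156] twist -0.533 tilt -1.0
```

```bash
python3 -m inch '[{"dp":[-0.6,-1,0],"twist":-0.26,"fingers":0.1},{"dp":[-0.6,-1,0],"twist":-0.26,"fingers":0.1},{"dp":[-0.6,-1,0],"twist":-0.26,"fingers":0.1},{"dp":[-0.6,-1,0],"twist":-0.26,"fingers":0.1},{"dp":[-0.6,-1,0],"twist":-0.26,"fingers":0.1},{"dp":[-0.6,-1,0],"twist":-0.26,"fingers":0.1}]' 60;  python3 -c "
from h import *
plan(.461,-.158,.2,90.6)"
```

```text
t: 1.75
ee_pos: [0.3777, 0.1091, 0.2315]
ee_rot: [0.202, 3.134, -0.0]
ft_force: [0.7, 0.5, -0.4]
gripper_width: 0.0766
now [0.3777 0.1091 0.2315] jaw 82.6 q6 -1.19 w 0.0766 t 1.8 -> dp [-0.584 -1.271  0.158] twist -0.278 tilt -1.0
```

```bash
python3 -m inch '[{"dp":[-0.25,-0.7,0],"twist":1,"fingers":0.1},{"dp":[-0.25,-0.7,0],"twist":1,"fingers":0.1},{"dp":[-0.25,-0.7,0],"twist":1,"fingers":0.1},{"dp":[-0.25,-0.7,0],"twist":1,"fingers":0.1}]'
for i in 1 2 3 4; do python3 -m inch '[{"dp":[0,0,0],"twist":1,"fingers":0.1},{"dp":[0,0,0],"twist":1,"fingers":0.1},{"dp":[0,0,0],"twist":1,"fingers":0.1},{"dp":[0,0,0],"twist":1,"fingers":0.1}]' >/dev/null; done
python3 -m inch '[{"dp":[0,0,0],"twist":1,"fingers":0.1},{"dp":[0,0,0],"twist":1,"fingers":0.1},{"dp":[0,0,0],"twist":1,"fingers":0.1},{"dp":[0,0,0],"twist":1,"fingers":0.1}]'; python3 -c "
from h import *
cartons(cap('top','a1.png'))
plan(.461,-.158,.2,90.6)"
```

```text
t: 2.15
ee_pos: [0.4108, -0.0373, 0.2317]
ee_rot: [0.979, 2.983, -0.0]
ft_force: [0.1, 0.2, -0.4]
gripper_width: 0.0768
t: 4.15
ee_pos: [0.4094, -0.0326, 0.2313]
ee_rot: [-3.141, -0.021, -0.0]
ft_force: [-1.3, 0.0, 0.3]
gripper_width: 0.0768
carton px [339. 180.] xy 0.564 -0.430 z 0.060  0.084x0.055 longaxis -8.7 deg
carton px [245. 216.] xy 0.461 -0.157 z 0.061  0.083x0.052 longaxis 0.3 deg
carton px [322. 229.] xy 0.425 -0.377 z 0.060  0.085x0.055 longaxis 16.9 deg
carton px [286. 228.] xy 0.425 -0.275 z 0.060  0.083x0.055 longaxis -1.0 deg
now [ 0.4094 -0.0326  0.2313] jaw -89.2 q6 1.45 w 0.0768 t 4.2 -> dp [0.25  0.63  0.157] twist 0.006 tilt -1.0
```

View pics/a1.png

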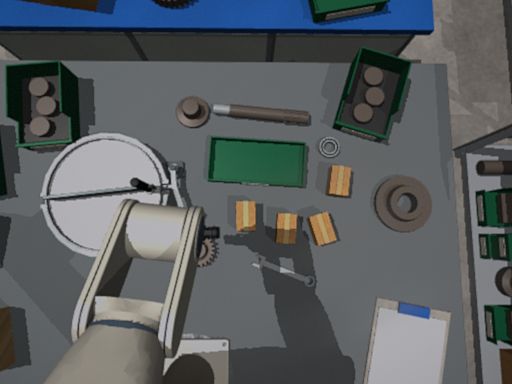

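The cartons haven't moved. The arm is over (150,230), clear of them. I'll go down onto the carton at (0.461,-0.158).

```bash
python3 -m inch '[{"dp":[0.255,0.628,0.3],"twist":0.01,"fingers":0.1},{"dp":[0.255,0.628,0.3],"twist":0.01,"fingers":0.1},{"dp":[0.255,0.628,0.3],"twist":0.01,"fingers":0.1},{"dp":[0.255,0.628,0.5],"twist":0.01,"fingers":0.1},{"dp":[0.255,0.628,0.6],"twist":0.01,"fingers":0.1},{"dp":[0.255,0.628,0.6],"twist":0.01,"fingers":0.1}]' 60;  python3 - <<'E'
from h import *
plan(.461,-.1575,.018,90.5)
f=[]
for i in range(8): cap('wrist','w1.png' if i==7 else None); s=r.state(); f.append(s['ft_force'])
print(np.mean(f,0),np.std(f,0))
E
```

```text
t: 4.8
ee_pos: [0.4602, -0.1575, 0.1084]
ee_rot: [-3.139, -0.02, 0.009]
ft_force: [-0.0, 0.3, -0.5]
gripper_width: 0.0771
now [ 0.4602 -0.1575  0.1084] jaw -89.3 q6 1.20 w 0.0771 t 4.8 -> dp [0.006 0.001 0.452] twist 0.008 tilt -1.0
[ 0.08046163 -0.00435324  0.18520495] [0.35952681 0.67030986 0.44385791]
```

View pics/w1.png

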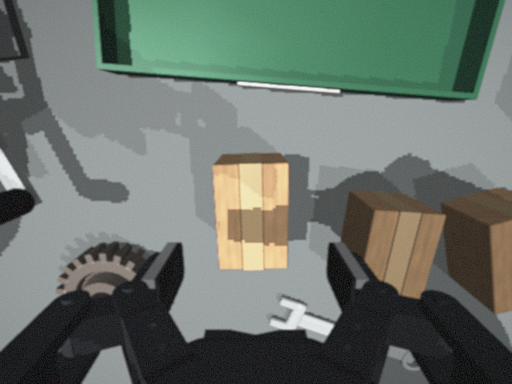

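The wrist view shows the carton, at about (251,215), centred between the finger tips at (168,270) and (345,270). I'll descend, grip and lift.

```bash
python3 -m inch '[{"dp":[0.005,0,0.2],"twist":0.01,"fingers":0.1},{"dp":[0.005,0,0.4],"twist":0.01,"fingers":0.1},{"dp":[0.005,0,0.45],"twist":0.01,"fingers":0.1},{"dp":[0.005,0,0.45],"twist":0.01,"fingers":0.1},{"dp":[0.005,0,0.45],"twist":0.01,"fingers":0.7},{"dp":[0.005,0,0.45],"twist":0.01,"fingers":0.7},{"dp":[0.005,0,0.45],"twist":0.01,"fingers":0.7},{"dp":[0.005,0,0.45],"twist":0.01,"fingers":0.7},{"dp":[0.005,0,0.45],"twist":0.01,"fingers":0.7},{"dp":[0.005,0,0.45],"twist":0.01,"fingers":0.7}]' 60
python3 -m inch '[{"dp":[0,0,-0.1],"twist":0,"fingers":0.7},{"dp":[0,0,-0.3],"twist":0,"fingers":0.7},{"dp":[0,0,-0.5],"twist":0,"fingers":0.7},{"dp":[0,0,-0.6],"twist":0,"fingers":0.7},{"dp":[0,0,-0.6],"twist":0,"fingers":0.7},{"dp":[0,0,-0.6],"twist":0,"fingers":0.7}]'
cat >> h.py <<'E'
def weigh(n=10):
    f=[];w=[]
    for i in range(n): r.capture('wrist'); s=r.state(); f.append(s['ft_force']); w.append(s['gripper_width'])
    f=np.array(f); print('F',f.mean(0).round(2),'sd',f.std(0).round(2),'width',np.round(w[-1],4),'mass %.3f'%(-(f[:,2].mean()-.1)/9.81))
E
python3 - <<'E'
from h import *
weigh()
E
```

```text
t: 6.2
ee_pos: [0.4634, -0.1594, 0.0231]
ee_rot: [3.141, 0.009, 0.004]
ft_force: [-0.8, 2.3, 8.9]
gripper_width: 0.0545
t: 6.8
ee_pos: [0.4618, -0.159, 0.1412]
ee_rot: [3.141, 0.009, 0.0]
ft_force: [0.1, 0.7, -6.9]
gripper_width: 0.0543
F [ 0.15 -0.1  -6.86] sd [0.37 0.56 0.34] width 0.0542 mass 0.709
```

```bash
python3 -m inch '[{"dp":[0,-0.1,-0.2],"twist":0,"fingers":0.7},{"dp":[0,-0.3,-0.3],"twist":-0.05,"fingers":0.7},{"dp":[0,-0.5,-0.3],"twist":-0.1,"fingers":0.7},{"dp":[0,-0.7,-0.3],"twist":-0.1,"fingers":0.7},{"dp":[0,-0.9,-0.3],"twist":-0.1,"fingers":0.7},{"dp":[0,-1,-0.3],"twist":-0.1,"fingers":0.7}]' 
python3 -m inch '[{"dp":[0,-0.2,0],"twist":-0.05,"fingers":0.7},{"dp":[0,-0.4,0],"twist":-0.1,"fingers":0.7},{"dp":[0,-0.6,0],"twist":-0.1,"fingers":0.7},{"dp":[0,-0.8,0],"twist":-0.1,"fingers":0.7},{"dp":[0,-0.95,0],"twist":-0.1,"fingers":0.7},{"dp":[0,-0.95,0],"twist":-0.1,"fingers":0.7}]' 
cat >> h.py <<'E'
C=np.array([.5245,.250]); YD=np.radians(6.2); T=np.array([.630,-.192]); YT=np.radians(-3.5)
def deck(a,b): return C+np.array([np.cos(YD)*a-np.sin(YD)*b,np.sin(YD)*a+np.cos(YD)*b])
def tray(a,b): return T+np.array([np.cos(YT)*a-np.sin(YT)*b,np.sin(YT)*a+np.cos(YT)*b])
E
python3 - <<'E'
from h import *
plan(*deck(-.068,.075),.077,96.2)
E
```

```text
t: 7.9
ee_pos: [0.4607, 0.0434, 0.2014]
ee_rot: [-3.14, -0.09, -0.0]
ft_force: [-0.4, -0.1, -6.1]
gripper_width: 0.0543
t: 8.5
ee_pos: [0.4505, 0.234, 0.2014]
ee_rot: [-3.135, -0.171, -0.002]
ft_force: [-0.5, -0.0, -7.1]
gripper_width: 0.0539
now [0.4505 0.234  0.2014] jaw -83.7 q6 1.92 w 0.0539 t 8.5 -> dp [ 0.036 -0.414  0.623] twist 0.002 tilt -1.0
```

```bash
python3 -m inch '[{"dp":[0.036,-0.2,0],"twist":0,"fingers":0.7},{"dp":[0.036,-0.414,0],"twist":0,"fingers":0.7},{"dp":[0.036,-0.414,0.2],"twist":0,"fingers":0.7},{"dp":[0.036,-0.414,0.4],"twist":0,"fingers":0.7},{"dp":[0.036,-0.414,0.5],"twist":0,"fingers":0.7},{"dp":[0.036,-0.414,0.56],"twist":0,"fingers":0.7},{"dp":[0.036,-0.414,0.6],"twist":0,"fingers":0.7},{"dp":[0.036,-0.414,0.63],"twist":0,"fingers":0.7},{"dp":[0.036,-0.414,0.64],"twist":0,"fingers":0.7},{"dp":[0.036,-0.414,0.64],"twist":0,"fingers":0.7},{"dp":[0.036,-0.414,0.64],"twist":0,"fingers":0.7}]';  python3 -c "
from h import *
plan(*deck(-.068,.075),.074,96.2)"
```

```text
t: 9.6
ee_pos: [0.4495, 0.314, 0.0741]
ee_rot: [-3.136, -0.166, -0.002]
ft_force: [0.1, 0.9, -6.9]
gripper_width: 0.054
now [0.4495 0.314  0.0741] jaw -83.9 q6 2.05 w 0.0540 t 9.6 -> dp [-0.002 -0.017  0.001] twist -0.005 tilt -1.0
```

```bash
python3 -m inch '[{"dp":[0,-0.015,0.01],"twist":0,"fingers":0.7},{"dp":[0,-0.015,0.018],"twist":0,"fingers":0.7},{"dp":[0,-0.015,0.018],"twist":0,"fingers":0.7}]'
```

```text
t: 9.9
ee_pos: [0.4494, 0.316, 0.073]
ee_rot: [3.136, 0.167, 0.002]
ft_force: [-5.7, -12.8, 26.5]
gripper_width: 0.054
```

```bash
python3 -m inch '[{"dp":[0,0,-0.01],"twist":0,"fingers":0.7},{"dp":[0,0,-0.01],"twist":0,"fingers":0.2},{"dp":[0,0,-0.01],"twist":0,"fingers":0.2},{"dp":[0,0,-0.01],"twist":0,"fingers":0.2},{"dp":[0,0,-0.2],"twist":0,"fingers":0.2},{"dp":[0,0,-0.4],"twist":0,"fingers":0.2},{"dp":[0,0,-0.6],"twist":0,"fingers":0.1},{"dp":[0,0.2,-0.65],"twist":0.05,"fingers":0.1},{"dp":[0,0.45,-0.65],"twist":0.1,"fingers":0.1},{"dp":[0,0.7,-0.65],"twist":0.15,"fingers":0.1},{"dp":[0,0.95,-0.65],"twist":0.2,"fingers":0.1},{"dp":[0,1,-0.65],"twist":0.2,"fingers":0.1}]'; python3 -c "
from h import *
c=cap('top','a2.png'); cartons(c)
cap('scene','s2.png')
plan(.425,-.275,.12,89)"
```

```text
t: 11.1
ee_pos: [0.4696, 0.1141, 0.1997]
ee_rot: [3.141, 0.003, -0.0]
ft_force: [-0.4, 0.5, -0.4]
gripper_width: 0.0774
carton px [339. 181.] xy 0.564 -0.430 z 0.060  0.085x0.055 longaxis -8.0 deg
carton px [322. 228.] xy 0.425 -0.377 z 0.061  0.084x0.056 longaxis 16.6 deg
carton px [286. 228.] xy 0.425 -0.273 z 0.060  0.083x0.055 longaxis -3.6 deg
carton px [ 76. 228.] xy 0.423 0.298 z 0.110  0.035x0.015 longaxis 2.7 deg
carton px [ 64. 230.] xy 0.419 0.329 z 0.110  0.028x0.015 longaxis 9.4 deg
now [0.47   0.1165 0.1998] jaw -89.8 q6 1.79 w 0.0769 t 11.2 -> dp [-0.23   1.957  0.398] twist 0.040 tilt -1.0
```

View pics/a2.png

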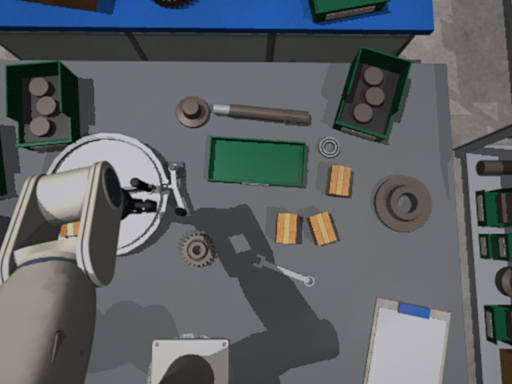

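View pics/s2.png

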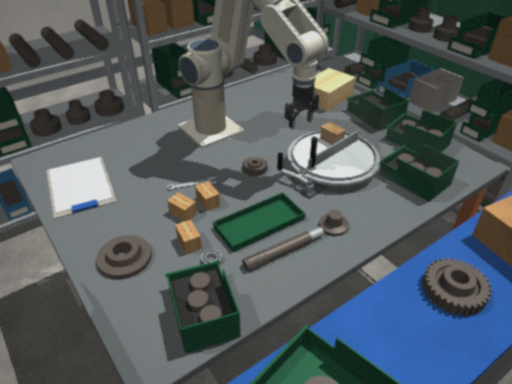

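The first carton sits on the deck half nearer the robot, with its top at 0.110. It shows at (70,229) in the top view and (332,130) in the scene view. The other three haven't moved. Next is the one at (0.425,-0.274).

```bash
python3 -m inch '[{"dp":[-0.05,0.25,0],"twist":0.02,"fingers":0.1},{"dp":[-0.1,0.5,0],"twist":0.04,"fingers":0.1},{"dp":[-0.15,0.75,0],"twist":0.08,"fingers":0.1},{"dp":[-0.2,1,0],"twist":0.1,"fingers":0.1},{"dp":[-0.2,1,0],"twist":0.1,"fingers":0.1}]'
python3 -m inch '[{"dp":[0,0.25,0],"twist":0,"fingers":0.1},{"dp":[0,0.5,0],"twist":0,"fingers":0.1},{"dp":[0,0.75,0.2],"twist":0,"fingers":0.1},{"dp":[0,0.95,0.4],"twist":0,"fingers":0.1},{"dp":[0,0.95,0.4],"twist":0,"fingers":0.1}]'
python3 - <<'E'
from h import *
cartons(cap('wrist','w2.png'))
plan(.425,-.274,.024,87)
E
```

```text
t: 11.7
ee_pos: [0.4307, -0.0852, 0.1998]
ee_rot: [3.14, -0.075, 0.001]
ft_force: [0.2, 0.5, 0.6]
gripper_width: 0.0769
t: 12.2
ee_pos: [0.4229, -0.273, 0.1172]
ee_rot: [-3.14, 0.07, 0.002]
ft_force: [0.4, 1.0, 1.7]
gripper_width: 0.0771
carton px [456.  30.] xy 0.543 -0.408 z 0.060  0.037x0.022 longaxis -9.1 deg
carton px [504.  45.] xy 0.536 -0.435 z 0.060  0.038x0.015 longaxis 13.6 deg
carton px [413. 192.] xy 0.431 -0.392 z 0.060  0.084x0.019 longaxis 16.8 deg
carton px [235. 205.] xy 0.427 -0.256 z 0.060  0.083x0.018 longaxis -3.9 deg
carton px [280. 205.] xy 0.425 -0.290 z 0.060  0.083x0.018 longaxis -3.8 deg
carton px [366. 206.] xy 0.421 -0.358 z 0.060  0.084x0.021 longaxis 17.3 deg
now [ 0.4225 -0.2733  0.1161] jaw -92.6 q6 1.02 w 0.0769 t 12.2 -> dp [0.014 0.003 0.46 ] twist 0.016 tilt -1.0
```

View pics/w2.png

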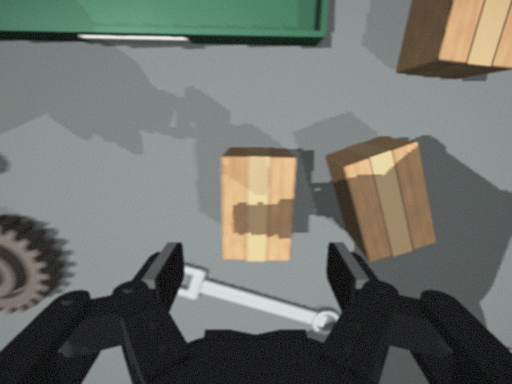

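The carton at (258,205) is centred between the fingers, and its right-hand neighbour at (385,200) is clear. I'll descend, grip, lift and weigh.

```bash
python3 -m inch '[{"dp":[0.015,0,0.2],"twist":0.02,"fingers":0.1},{"dp":[0.015,0,0.4],"twist":0.02,"fingers":0.1},{"dp":[0.015,0,0.46],"twist":0.02,"fingers":0.1},{"dp":[0.015,0,0.46],"twist":0.02,"fingers":0.1},{"dp":[0.015,0,0.46],"twist":0.02,"fingers":0.7},{"dp":[0.015,0,0.46],"twist":0.02,"fingers":0.7},{"dp":[0.015,0,0.46],"twist":0.02,"fingers":0.7},{"dp":[0.015,0,0.46],"twist":0.02,"fingers":0.7},{"dp":[0.015,0,0.46],"twist":0.02,"fingers":0.7}]' 60
python3 -m inch '[{"dp":[0,0,-0.1],"twist":0,"fingers":0.7},{"dp":[0,0,-0.3],"twist":0,"fingers":0.7},{"dp":[0,0,-0.5],"twist":0,"fingers":0.7},{"dp":[0,0,-0.6],"twist":0,"fingers":0.7},{"dp":[0,0,-0.6],"twist":0,"fingers":0.7},{"dp":[0,0,-0.6],"twist":0,"fingers":0.7}]'
python3 - <<'E'
from h import *
weigh()
plan(*tray(0,.085),.2,86.5)
E
```

```text
t: 13.15
ee_pos: [0.4269, -0.2728, 0.0296]
ee_rot: [3.139, -0.085, 0.005]
ft_force: [1.5, 3.4, 8.1]
gripper_width: 0.0539
t: 13.75
ee_pos: [0.4251, -0.2722, 0.1478]
ee_rot: [3.14, -0.085, 0.001]
ft_force: [0.5, -0.3, -5.8]
gripper_width: 0.0539
F [-0.14  0.19 -4.9 ] sd [0.52 0.47 0.39] width 0.054 mass 0.510
now [ 0.4254 -0.2723  0.1473] jaw -93.1 q6 1.03 w 0.0540 t 14.2 -> dp [ 1.003 -0.882 -0.264] twist 0.014 tilt -1.0
```

0.51 kg is clearly above 0.39 kg, so this one is more than half full and goes on the deck.

```bash
python3 -m inch '[{"dp":[0.05,-0.1,-0.2],"twist":0,"fingers":0.7},{"dp":[0.1,-0.3,-0.3],"twist":-0.05,"fingers":0.7},{"dp":[0.1,-0.5,-0.3],"twist":-0.1,"fingers":0.7},{"dp":[0.1,-0.7,-0.3],"twist":-0.1,"fingers":0.7},{"dp":[0.1,-0.9,-0.3],"twist":-0.1,"fingers":0.7},{"dp":[0.1,-1,-0.3],"twist":-0.1,"fingers":0.7}]' 
python3 -m inch '[{"dp":[0.05,-0.2,0],"twist":-0.05,"fingers":0.7},{"dp":[0.05,-0.4,0],"twist":-0.1,"fingers":0.7},{"dp":[0.05,-0.6,0],"twist":-0.15,"fingers":0.7},{"dp":[0.05,-0.8,0],"twist":-0.2,"fingers":0.7},{"dp":[0.05,-1,0],"twist":-0.22,"fingers":0.7},{"dp":[0.05,-1,0],"twist":-0.22,"fingers":0.7}]' 
python3 - <<'E'
from h import *
plan(*deck(-.068,-.004),.081,96.2)
E
```

```text
t: 14.85
ee_pos: [0.4558, -0.0712, 0.2077]
ee_rot: [-3.141, 0.004, 0.0]
ft_force: [0.2, -0.6, -4.8]
gripper_width: 0.0539
t: 15.45
ee_pos: [0.4673, 0.1301, 0.2079]
ee_rot: [-3.135, -0.173, -0.002]
ft_force: [-0.3, -1.1, -4.4]
gripper_width: 0.0539
now [0.4673 0.1301 0.2079] jaw -83.7 q6 1.71 w 0.0539 t 15.4 -> dp [ 0.009 -0.544  0.635] twist 0.004 tilt -1.0
```

```bash
python3 -m inch '[{"dp":[0.01,-0.2,0],"twist":0,"fingers":0.7},{"dp":[0.01,-0.4,0],"twist":0,"fingers":0.7},{"dp":[0.01,-0.54,0.1],"twist":0,"fingers":0.7},{"dp":[0.01,-0.545,0.3],"twist":0,"fingers":0.7},{"dp":[0.01,-0.545,0.45],"twist":0,"fingers":0.7},{"dp":[0.01,-0.545,0.55],"twist":0,"fingers":0.7},{"dp":[0.01,-0.545,0.6],"twist":0,"fingers":0.7},{"dp":[0.01,-0.545,0.63],"twist":0,"fingers":0.7},{"dp":[0.01,-0.545,0.63],"twist":0,"fingers":0.7},{"dp":[0.01,-0.545,0.635],"twist":0,"fingers":0.7},{"dp":[0.01,-0.545,0.635],"twist":0,"fingers":0.7}]'
python3 -c "
from h import *
plan(*deck(-.068,-.004),.081,96.2)"
```

```text
t: 16.55
ee_pos: [0.4583, 0.235, 0.0816]
ee_rot: [-3.137, -0.166, -0.003]
ft_force: [0.6, -0.3, -4.9]
gripper_width: 0.054
now [0.4583 0.235  0.0816] jaw -83.9 q6 1.92 w 0.0540 t 16.6 -> dp [-0.003 -0.019  0.003] twist -0.005 tilt -1.0
```

```bash
python3 -m inch '[{"dp":[0,-0.015,0],"twist":0,"fingers":0.7},{"dp":[0,-0.015,0.006],"twist":0,"fingers":0.7},{"dp":[0,-0.015,0.01],"twist":0,"fingers":0.7},{"dp":[0,-0.015,0.01],"twist":0,"fingers":0.7}]'
python3 -m inch '[{"dp":[0,0,0],"twist":0,"fingers":0.6},{"dp":[0,0,0],"twist":0,"fingers":0.26},{"dp":[0,0,0],"twist":0,"fingers":0.26},{"dp":[0,0,0],"twist":0,"fingers":0.26}]'
python3 -m inch '[{"dp":[0,0,-0.2],"twist":0,"fingers":0.26},{"dp":[0,0,-0.4],"twist":0,"fingers":0.26},{"dp":[0,0,-0.6],"twist":0,"fingers":0.1},{"dp":[0,0.2,-0.6],"twist":0.05,"fingers":0.1},{"dp":[0,0.45,-0.6],"twist":0.1,"fingers":0.1},{"dp":[0,0.7,-0.6],"twist":0.15,"fingers":0.1},{"dp":[0,0.95,-0.6],"twist":0.2,"fingers":0.1},{"dp":[0,1,-0.6],"twist":0.2,"fingers":0.1}]'; python3 -c "
from h import *
c=cap('top','a3.png'); cartons(c)
cartons(cap('scene','s3.png'))
plan(.425,-.377,.12,106.7)"
```

```text
t: 16.95
ee_pos: [0.4576, 0.2382, 0.0797]
ee_rot: [-3.137, -0.167, -0.001]
ft_force: [-2.5, 0.0, 6.1]
gripper_width: 0.0537
t: 17.35
ee_pos: [0.4576, 0.2379, 0.0789]
ee_rot: [-3.137, -0.166, -0.001]
ft_force: [-0.3, -0.5, -0.3]
gripper_width: 0.0633
t: 18.15
ee_pos: [0.4786, 0.035, 0.1989]
ee_rot: [3.141, 0.002, 0.001]
ft_force: [-0.5, 0.5, 0.3]
gripper_width: 0.0769
carton px [339. 180.] xy 0.564 -0.430 z 0.060  0.086x0.055 longaxis -8.0 deg
carton px [322. 229.] xy 0.425 -0.377 z 0.060  0.084x0.055 longaxis 16.5 deg
carton px [107. 227.] xy 0.428 0.214 z 0.111  0.051x0.016 longaxis 3.1 deg
carton px [120. 226.] xy 0.430 0.179 z 0.111  0.050x0.019 longaxis 6.3 deg
carton px [322.  94.] xy 0.152 0.542 z 0.068  0.192x0.108 longaxis 50.9 deg
carton px [334. 130.] xy 0.448 0.313 z 0.109  0.085x0.056 longaxis 5.0 deg
carton px [305. 139.] xy 0.422 0.193 z 0.106  0.084x0.059 longaxis 9.1 deg
carton px [181. 202.] xy 0.426 -0.379 z 0.060  0.089x0.056 longaxis 15.4 deg
carton px [501. 211.] xy 1.128 0.345 z 0.149  0.147x0.077 longaxis -60.1 deg
carton px [188. 232.] xy 0.565 -0.432 z 0.060  0.094x0.053 longaxis -8.7 deg
now [0.4786 0.0374 0.1988] jaw -89.9 q6 1.62 w 0.0771 t 18.2 -> dp [-0.273  2.071  0.394] twist -0.578 tilt -1.0
```

View pics/a3.png

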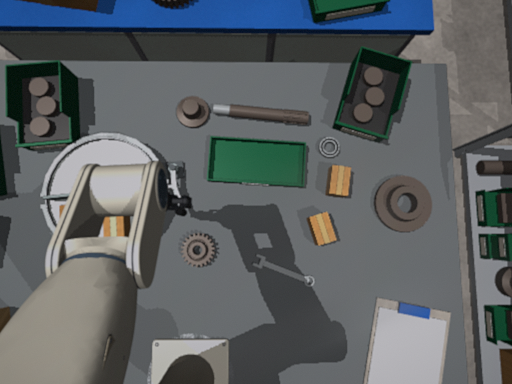

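```bash
python3 -c "
from h import *
im=cv2.imread('pics/s3.png'); cv2.imwrite('pics/s3c.png',cv2.resize(im[80:220,230:420],None,fx=4,fy=4,interpolation=cv2.INTER_CUBIC))"
```

```text
(no output)
```

View pics/s3c.png

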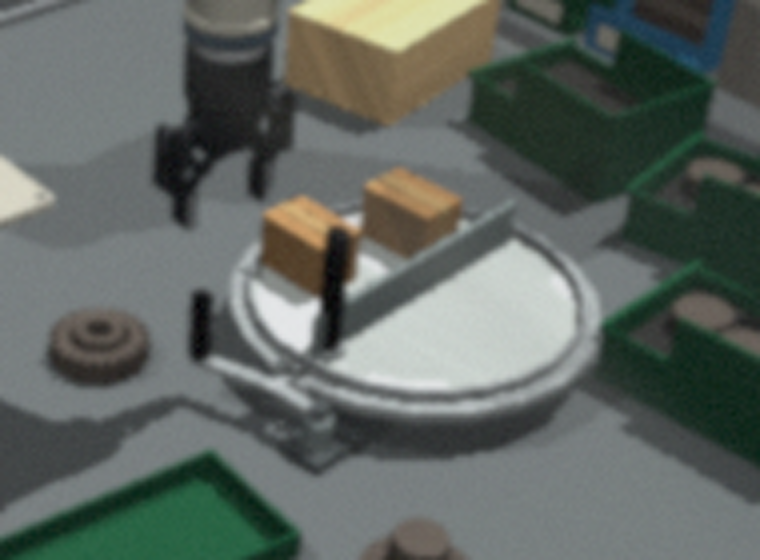

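The second carton has moved about 5 cm, to roughly (0.422,0.193), probably from the announced knock. It still appears to be on the deck near the rim at (305,139). I'll take the third carton now, then inspect the second with the arm out of the way.

```bash
python3 -m inch '[{"dp":[-0.05,0.25,0],"twist":-0.1,"fingers":0.1},{"dp":[-0.1,0.5,0],"twist":-0.2,"fingers":0.1},{"dp":[-0.15,0.75,0],"twist":-0.25,"fingers":0.1},{"dp":[-0.2,1,0],"twist":-0.3,"fingers":0.1},{"dp":[-0.2,1,0],"twist":-0.3,"fingers":0.1}]'
python3 -m inch '[{"dp":[0.03,0.25,0],"twist":-0.1,"fingers":0.1},{"dp":[0.06,0.5,0],"twist":-0.2,"fingers":0.1},{"dp":[0.09,0.75,0],"twist":-0.28,"fingers":0.1},{"dp":[0.12,0.95,0],"twist":-0.28,"fingers":0.1},{"dp":[0.12,1,0],"twist":-0.28,"fingers":0.1}]'
python3 - <<'E'
from h import *
c=cap('top','a4.png');cartons(c)
plan(.425,-.377,.024,106.6)
cv2.imwrite('pics/a4c.png',cv2.resize(c['pixels'][120:270,20:200],None,fx=4,fy=4,interpolation=cv2.INTER_CUBIC)[:,:,::-1])
E
```

```text
t: 18.75
ee_pos: [0.4394, -0.1643, 0.1989]
ee_rot: [3.131, 0.241, 0.001]
ft_force: [0.1, 0.7, -0.4]
gripper_width: 0.0772
t: 19.25
ee_pos: [0.4969, -0.3573, 0.1986]
ee_rot: [3.106, 0.462, 0.003]
ft_force: [0.4, 0.8, 0.1]
gripper_width: 0.0766
carton px [ 63. 221.] xy 0.445 0.332 z 0.110  0.081x0.019 longaxis 3.7 deg
carton px [ 76. 219.] xy 0.448 0.297 z 0.110  0.083x0.020 longaxis 5.2 deg
carton px [107. 227.] xy 0.427 0.214 z 0.110  0.082x0.019 longaxis 4.1 deg
carton px [120. 227.] xy 0.427 0.178 z 0.110  0.081x0.020 longaxis 3.5 deg
now [ 0.4962 -0.3567  0.1984] jaw -73.1 q6 0.63 w 0.0767 t 19.3 -> dp [-0.371 -0.007  0.872] twist 0.011 tilt -1.0
```

View pics/a4c.png

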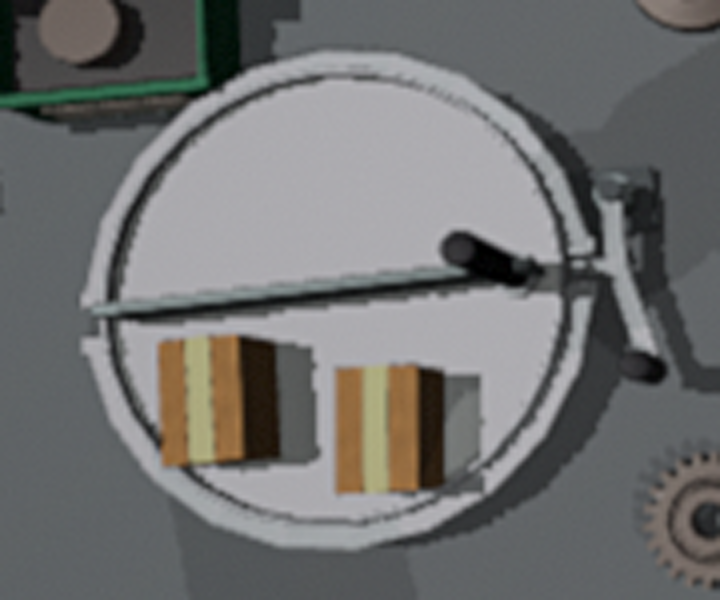

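Both deck cartons lie flat with tops at 0.110. The second now sits near the rim at (107-120,227) and is still inside. On to the third carton.

```bash
python3 -m inch '[{"dp":[-0.2,0,0.2],"twist":0.01,"fingers":0.1},{"dp":[-0.37,0,0.35],"twist":0.01,"fingers":0.1},{"dp":[-0.37,0,0.45],"twist":0.01,"fingers":0.1},{"dp":[-0.37,0,0.45],"twist":0.01,"fingers":0.1}]'
python3 - <<'E'
from h import *
cartons(cap('wrist','w3.png'))
plan(.425,-.377,.024,106.6)
E
```

```text
t: 19.7
ee_pos: [0.4215, -0.3731, 0.1059]
ee_rot: [-3.103, -0.455, 0.007]
ft_force: [0.7, 0.4, -0.8]
gripper_width: 0.0771
carton px [375.  44.] xy 0.553 -0.409 z 0.060  0.058x0.021 longaxis -7.7 deg
carton px [434.  56.] xy 0.556 -0.445 z 0.060  0.074x0.020 longaxis -8.2 deg
carton px [237. 211.] xy 0.420 -0.359 z 0.060  0.084x0.019 longaxis 17.2 deg
carton px [286. 210.] xy 0.431 -0.392 z 0.060  0.084x0.019 longaxis 16.9 deg
now [ 0.4233 -0.3743  0.1078] jaw -73.3 q6 0.53 w 0.0765 t 19.8 -> dp [0.005 0.017 0.419] twist 0.004 tilt -1.0
```

View pics/w3.png

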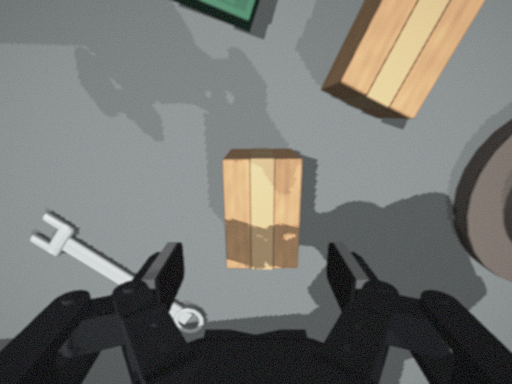

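The carton at (262,210) is centred and the wrench end at (188,318) is well clear. I'll grip it.

```bash
python3 -m inch '[{"dp":[0.005,0.012,0.2],"twist":0,"fingers":0.1},{"dp":[0.005,0.012,0.37],"twist":0,"fingers":0.1},{"dp":[0.005,0.012,0.41],"twist":0,"fingers":0.1},{"dp":[0.005,0.012,0.41],"twist":0,"fingers":0.1},{"dp":[0.005,0.012,0.41],"twist":0,"fingers":0.7},{"dp":[0.005,0.012,0.41],"twist":0,"fingers":0.7},{"dp":[0.005,0.012,0.41],"twist":0,"fingers":0.7},{"dp":[0.005,0.012,0.41],"twist":0,"fingers":0.7},{"dp":[0.005,0.012,0.41],"twist":0,"fingers":0.7}]' 60
python3 -m inch '[{"dp":[0,0,-0.1],"twist":0,"fingers":0.7},{"dp":[0,0,-0.3],"twist":0,"fingers":0.7},{"dp":[0,0,-0.5],"twist":0,"fingers":0.7},{"dp":[0,0,-0.6],"twist":0,"fingers":0.7},{"dp":[0,0,-0.6],"twist":0,"fingers":0.7},{"dp":[0,0,-0.6],"twist":0,"fingers":0.7}]'
python3 - <<'E'
from h import *
weigh()
plan(*tray(0,.085),.2,86.5)
E
```

```text
t: 20.65
ee_pos: [0.4265, -0.3795, 0.0289]
ee_rot: [3.106, 0.455, 0.004]
ft_force: [1.4, 2.6, 6.5]
gripper_width: 0.0541
t: 21.25
ee_pos: [0.425, -0.3787, 0.147]
ee_rot: [3.108, 0.455, 0.001]
ft_force: [-0.1, -0.2, -3.9]
gripper_width: 0.0538
F [ 0.08 -0.02 -3.47] sd [0.47 0.55 0.48] width 0.0542 mass 0.364
now [ 0.4251 -0.3787  0.1463] jaw -73.3 q6 0.53 w 0.0542 t 21.8 -> dp [ 1.396 -1.    -0.269] twist 0.704 tilt -1.0
```

```bash
python3 - <<'E'
from h import *
weigh(40)
E
```

```text
F [-0.03  0.05 -3.54] sd [0.49 0.48 0.52] width 0.0541 mass 0.371
```

About 0.37 kg puts it just under half full, so the tray. I'll check the zero when the gripper is empty.

```bash
python3 -m inch '[{"dp":[0.1,-0.1,-0.1],"twist":0,"fingers":0.7},{"dp":[0.25,-0.2,-0.1],"twist":0.1,"fingers":0.7},{"dp":[0.4,-0.3,-0.1],"twist":0.2,"fingers":0.7},{"dp":[0.55,-0.4,-0.1],"twist":0.35,"fingers":0.7},{"dp":[0.7,-0.5,-0.1],"twist":0.5,"fingers":0.7},{"dp":[0.85,-0.6,-0.1],"twist":0.6,"fingers":0.7},{"dp":[0.95,-0.7,-0.1],"twist":0.7,"fingers":0.7},{"dp":[0.95,-0.7,-0.1],"twist":0.7,"fingers":0.7}]'
python3 - <<'E'
from h import *
plan(*tray(0,.08),.036,86.5)
cap('wrist','w4.png')
E
```

```text
t: 24.55
ee_pos: [0.5687, -0.1873, 0.1667]
ee_rot: [-3.14, 0.089, -0.001]
ft_force: [-0.2, -0.1, -3.4]
gripper_width: 0.0542
now [ 0.5687 -0.1873  0.1667] jaw -93.3 q6 1.29 w 0.0542 t 24.6 -> dp [ 0.308 -0.394  0.654] twist 0.008 tilt -1.0
```

View pics/w4.png

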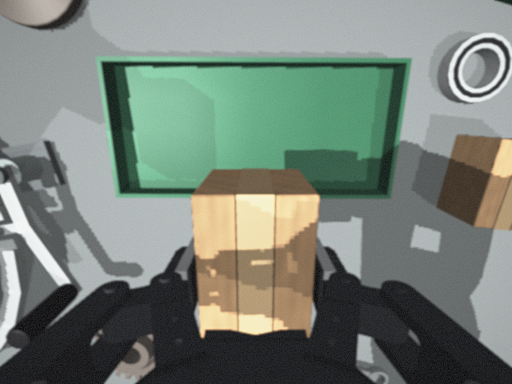

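The tray is square to the gripper: rim corners at (98,60), (412,58), (390,197) and (118,196). I'll check its pose from those.

```bash
python3 - <<'E'
from h import *
c=cap('wrist')
q=np.array([ray(c,*p,.03)[:2] for p in [(98,59),(412,57),(390,198),(118,197)]]);print(q.round(3),q.mean(0), np.degrees(np.arctan2(*(-(q[1]-q[0])))))
E
```

```text
[[ 0.698 -0.05 ]
 [ 0.684 -0.338]
 [ 0.549 -0.329]
 [ 0.566 -0.042]] [ 0.62430106 -0.18978049] 2.880302886731095
```

```bash
sed -i 's/T=np.array(\[.630,-.192\])/T=np.array([.6265,-.191])/' h.py
python3 -m inch '[{"dp":[0.15,-0.2,0],"twist":0,"fingers":0.7},{"dp":[0.29,-0.39,0],"twist":0,"fingers":0.7},{"dp":[0.29,-0.39,0.2],"twist":0,"fingers":0.7},{"dp":[0.29,-0.39,0.4],"twist":0,"fingers":0.7},{"dp":[0.29,-0.39,0.55],"twist":0,"fingers":0.7},{"dp":[0.29,-0.39,0.62],"twist":0,"fingers":0.7},{"dp":[0.29,-0.39,0.655],"twist":0,"fingers":0.7},{"dp":[0.29,-0.39,0.655],"twist":0,"fingers":0.7},{"dp":[0.29,-0.39,0.655],"twist":0,"fingers":0.7}]'
python3 - <<'E'
from h import *
plan(*tray(0,.08),.032,86.5)
E
```

```text
t: 25.55
ee_pos: [0.6306, -0.1164, 0.0372]
ee_rot: [3.14, -0.094, 0.004]
ft_force: [-0.1, 0.2, -3.0]
gripper_width: 0.0541
now [ 0.6306 -0.1164  0.0372] jaw -93.4 q6 1.43 w 0.0541 t 25.6 -> dp [ 0.002 -0.027  0.026] twist 0.003 tilt -1.0
```

```bash
python3 -m inch '[{"dp":[0,-0.01,0.012],"twist":0,"fingers":0.7},{"dp":[0,-0.01,0.022],"twist":0,"fingers":0.7},{"dp":[0,-0.01,0.028],"twist":0,"fingers":0.7},{"dp":[0,-0.01,0.028],"twist":0,"fingers":0.7}]'
```

```text
t: 25.95
ee_pos: [0.6307, -0.1137, 0.0329]
ee_rot: [3.14, -0.092, 0.003]
ft_force: [-4.6, 1.4, 14.1]
gripper_width: 0.054
```

Contact. I'll release, rise, and check the empty zero.

```bash
python3 -m inch '[{"dp":[0,0,-0.005],"twist":0,"fingers":0.6},{"dp":[0,0,-0.005],"twist":0,"fingers":0.2},{"dp":[0,0,-0.005],"twist":0,"fingers":0.2},{"dp":[0,0,-0.005],"twist":0,"fingers":0.2},{"dp":[0,0,-0.2],"twist":0,"fingers":0.2},{"dp":[0,0,-0.4],"twist":0,"fingers":0.2},{"dp":[0,0,-0.6],"twist":0,"fingers":0.1},{"dp":[0,0,-0.6],"twist":0,"fingers":0.1},{"dp":[0,0,-0.6],"twist":0,"fingers":0.1}]'
python3 - <<'E'
from h import *
weigh(30)
c=cap('top','a5.png'); cartons(c)
plan(.564,-.430,.12,81.6)
E
```

```text
t: 26.85
ee_pos: [0.6303, -0.1139, 0.1512]
ee_rot: [3.14, -0.093, 0.004]
ft_force: [0.2, -0.3, 0.2]
gripper_width: 0.0768
F [-0.07  0.04  0.01] sd [0.43 0.56 0.47] width 0.0767 mass 0.010
carton px [339. 180.] xy 0.564 -0.430 z 0.060  0.086x0.055 longaxis -8.4 deg
carton px [ 63. 220.] xy 0.445 0.332 z 0.110  0.081x0.018 longaxis 4.5 deg
carton px [ 76. 219.] xy 0.448 0.297 z 0.110  0.083x0.020 longaxis 6.3 deg
now [ 0.6297 -0.1138  0.1501] jaw -93.4 q6 1.43 w 0.0770 t 28.4 -> dp [-0.234  1.598  0.151] twist 0.175 tilt -1.0
```

View pics/a5.png

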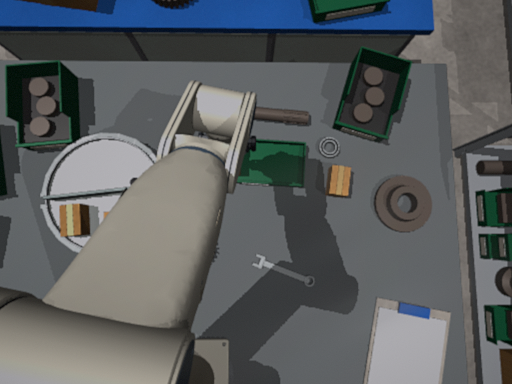

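The empty zero is about 0.01 N, so the third carton is 0.36 kg, about 45 % full, and the tray is right. The last carton is at (0.564,-0.430).

```bash
python3 -m inch '[{"dp":[-0.03,0.25,0],"twist":0.05,"fingers":0.1},{"dp":[-0.06,0.5,0],"twist":0.1,"fingers":0.1},{"dp":[-0.1,0.75,0],"twist":0.17,"fingers":0.1},{"dp":[-0.15,1,0],"twist":0.17,"fingers":0.1},{"dp":[-0.15,1,0],"twist":0.17,"fingers":0.1}]'
python3 -m inch '[{"dp":[-0.03,0.25,0],"twist":0,"fingers":0.1},{"dp":[-0.05,0.5,0],"twist":0,"fingers":0.1},{"dp":[-0.05,0.59,0.15],"twist":0,"fingers":0.1},{"dp":[-0.05,0.59,0.2],"twist":0,"fingers":0.1},{"dp":[-0.05,0.59,0.2],"twist":0,"fingers":0.1}]'
python3 - <<'E'
from h import *
cartons(cap('wrist','w5.png'))
plan(.564,-.430,.024,81.6)
E
```

```text
t: 28.9
ee_pos: [0.5864, -0.3172, 0.1503]
ee_rot: [3.131, -0.234, 0.001]
ft_force: [1.7, 0.1, -0.3]
gripper_width: 0.0769
t: 29.4
ee_pos: [0.5597, -0.4255, 0.1077]
ee_rot: [-3.13, 0.227, 0.006]
ft_force: [-1.2, -0.2, 0.3]
gripper_width: 0.0768
carton px [236. 193.] xy 0.579 -0.413 z 0.060  0.061x0.019 longaxis -8.3 deg
carton px [284. 154.] xy 0.603 -0.451 z 0.059  0.017x0.002 longaxis 83.1 deg
carton px [284. 213.] xy 0.563 -0.446 z 0.060  0.047x0.018 longaxis -7.3 deg
now [ 0.5607 -0.4254  0.1091] jaw -98.2 q6 1.05 w 0.0769 t 29.4 -> dp [0.021 0.021 0.425] twist 0.006 tilt -1.0
```

View pics/w5.png

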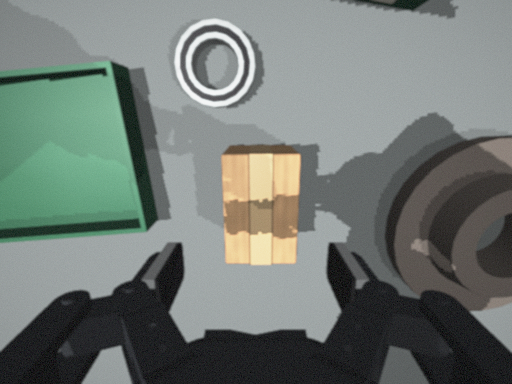

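```bash
python3 -m inch '[{"dp":[0.018,0.018,0.2],"twist":0,"fingers":0.1},{"dp":[0.018,0.018,0.37],"twist":0,"fingers":0.1},{"dp":[0.018,0.018,0.415],"twist":0,"fingers":0.1},{"dp":[0.018,0.018,0.415],"twist":0,"fingers":0.1},{"dp":[0.018,0.018,0.415],"twist":0,"fingers":0.7},{"dp":[0.018,0.018,0.415],"twist":0,"fingers":0.7},{"dp":[0.018,0.018,0.415],"twist":0,"fingers":0.7},{"dp":[0.018,0.018,0.415],"twist":0,"fingers":0.7},{"dp":[0.018,0.018,0.415],"twist":0,"fingers":0.7}]' 60
python3 -m inch '[{"dp":[0,0,-0.1],"twist":0,"fingers":0.7},{"dp":[0,0,-0.3],"twist":0,"fingers":0.7},{"dp":[0,0,-0.5],"twist":0,"fingers":0.7},{"dp":[0,0,-0.6],"twist":0,"fingers":0.7},{"dp":[0,0,-0.6],"twist":0,"fingers":0.7},{"dp":[0,0,-0.6],"twist":0,"fingers":0.7}]'
python3 - <<'E'
from h import *
weigh(20)
plan(*tray(0,-.08),.036,86.5)
E
```

```text
t: 30.35
ee_pos: [0.5657, -0.4319, 0.0298]
ee_rot: [3.131, -0.226, 0.006]
ft_force: [1.4, 1.5, 6.1]
gripper_width: 0.0544
t: 30.95
ee_pos: [0.5638, -0.431, 0.1478]
ee_rot: [3.133, -0.226, 0.001]
ft_force: [-0.3, 1.5, -2.4]
gripper_width: 0.0539
F [-0.01 -0.03 -1.61] sd [0.45 0.46 0.54] width 0.0537 mass 0.174
now [ 0.5641 -0.4311  0.1472] jaw -98.3 q6 1.05 w 0.0537 t 31.9 -> dp [ 0.17  -0.834  0.556] twist -0.166 tilt -1.0
```

0.17 kg is clearly light, so it goes in the tray too.

```bash
python3 -m inch '[{"dp":[0.05,-0.2,-0.1],"twist":-0.05,"fingers":0.7},{"dp":[0.1,-0.4,-0.1],"twist":-0.1,"fingers":0.7},{"dp":[0.14,-0.6,-0.1],"twist":-0.16,"fingers":0.7},{"dp":[0.17,-0.8,-0.1],"twist":-0.16,"fingers":0.7},{"dp":[0.17,-0.835,0],"twist":-0.16,"fingers":0.7},{"dp":[0.17,-0.835,0.2],"twist":-0.16,"fingers":0.7},{"dp":[0.17,-0.835,0.4],"twist":-0.16,"fingers":0.7},{"dp":[0.17,-0.835,0.5],"twist":-0.16,"fingers":0.7},{"dp":[0.17,-0.835,0.54],"twist":-0.16,"fingers":0.7},{"dp":[0.17,-0.835,0.555],"twist":-0.16,"fingers":0.7},{"dp":[0.17,-0.835,0.555],"twist":-0.16,"fingers":0.7},{"dp":[0.17,-0.835,0.555],"twist":-0.16,"fingers":0.7}]'
python3 - <<'E'
from h import *
plan(*tray(0,-.08),.0335,86.5)
E
```

```text
t: 33.15
ee_pos: [0.6228, -0.2713, 0.0378]
ee_rot: [3.139, -0.101, 0.004]
ft_force: [-0.2, -0.4, -1.9]
gripper_width: 0.0541
now [ 0.6228 -0.2713  0.0378] jaw -93.7 q6 1.21 w 0.0541 t 33.1 -> dp [-0.006 -0.002  0.021] twist -0.006 tilt -1.0
```

```bash
python3 -m inch '[{"dp":[0,0,0.01],"twist":0,"fingers":0.7},{"dp":[0,0,0.018],"twist":0,"fingers":0.7},{"dp":[0,0,0.024],"twist":0,"fingers":0.7},{"dp":[0,0,0.024],"twist":0,"fingers":0.7}]'
python3 -m inch '[{"dp":[0,0,-0.005],"twist":0,"fingers":0.6},{"dp":[0,0,-0.005],"twist":0,"fingers":0.2},{"dp":[0,0,-0.005],"twist":0,"fingers":0.2},{"dp":[0,0,-0.005],"twist":0,"fingers":0.2},{"dp":[0,0,-0.2],"twist":0,"fingers":0.2},{"dp":[0,0,-0.4],"twist":0,"fingers":0.2},{"dp":[0,0,-0.6],"twist":0,"fingers":0.1},{"dp":[0,0,-0.8],"twist":0,"fingers":0.1},{"dp":[-0.3,0,-0.8],"twist":0,"fingers":0.1},{"dp":[-0.5,0,-0.8],"twist":0,"fingers":0.1},{"dp":[-0.7,0,-0.8],"twist":0,"fingers":0.1},{"dp":[-0.9,0,-0.8],"twist":0,"fingers":0.1}]'
python3 - <<'E'
from h import *
c=cap('top','a6.png'); cartons(c)
plan(.427,.196,.15,94.5)
E
```

```text
t: 33.55
ee_pos: [0.6223, -0.271, 0.0338]
ee_rot: [3.139, -0.101, 0.002]
ft_force: [-4.9, 2.0, 13.8]
gripper_width: 0.0543
t: 34.75
ee_pos: [0.4403, -0.2588, 0.1913]
ee_rot: [3.14, -0.101, -0.0]
ft_force: [0.2, -0.7, -0.2]
gripper_width: 0.0767
carton px [231. 158.] xy 0.630 -0.114 z 0.065  0.084x0.055 longaxis -3.7 deg
carton px [284. 159.] xy 0.621 -0.271 z 0.065  0.082x0.056 longaxis -0.7 deg
carton px [ 63. 221.] xy 0.446 0.332 z 0.110  0.082x0.019 longaxis 4.1 deg
carton px [ 76. 219.] xy 0.448 0.298 z 0.110  0.083x0.021 longaxis 5.9 deg
carton px [107. 227.] xy 0.427 0.214 z 0.110  0.081x0.019 longaxis 2.8 deg
carton px [120. 227.] xy 0.427 0.178 z 0.110  0.081x0.020 longaxis 3.2 deg
now [ 0.4339 -0.2569  0.1902] jaw -93.7 q6 1.08 w 0.0769 t 34.8 -> dp [-0.179 -2.257  0.208] twist -0.286 tilt -1.0
```

View pics/a6.png

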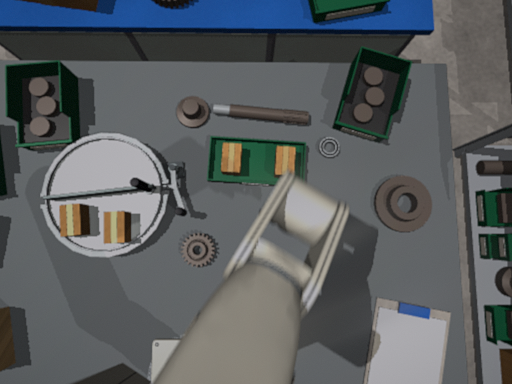

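Both light cartons lie flat in the tray, at (231,158) and (284,159) with tops at 0.065. The knocked deck carton at (113,227) has a corner right at the rim, so I'll re-seat it well inside.

```bash
python3 -m inch '[{"dp":[0,-0.25,-0.05],"twist":-0.05,"fingers":0.1},{"dp":[0,-0.5,-0.05],"twist":-0.1,"fingers":0.1},{"dp":[0,-0.75,-0.05],"twist":-0.15,"fingers":0.1},{"dp":[0,-1,-0.05],"twist":-0.2,"fingers":0.1},{"dp":[0,-1,-0.05],"twist":-0.2,"fingers":0.1}]'
python3 -m inch '[{"dp":[0,-0.25,0],"twist":-0.05,"fingers":0.1},{"dp":[0,-0.5,0],"twist":-0.08,"fingers":0.1},{"dp":[0,-0.75,0],"twist":-0.08,"fingers":0.1},{"dp":[0,-1,0],"twist":-0.08,"fingers":0.1},{"dp":[0,-1,0],"twist":-0.08,"fingers":0.1}]'
python3 - <<'E'
from h import *
plan(.427,.196,.16,93.8)
E
```

```text
t: 35.3
ee_pos: [0.4549, -0.0549, 0.2014]
ee_rot: [-3.14, -0.066, 0.0]
ft_force: [0.2, 0.1, 0.4]
gripper_width: 0.0771
t: 35.8
ee_pos: [0.4481, 0.145, 0.2016]
ee_rot: [-3.138, -0.128, -0.002]
ft_force: [-0.7, 0.1, -0.7]
gripper_width: 0.077
now [0.4481 0.145  0.2016] jaw -85.3 q6 1.78 w 0.0770 t 35.8 -> dp [-0.085 -0.263  0.208] twist 0.030 tilt -1.0
```

```bash
python3 -m inch '[{"dp":[-0.085,-0.26,0],"twist":0.02,"fingers":0.1},{"dp":[-0.085,-0.275,0.1],"twist":0.02,"fingers":0.1},{"dp":[-0.085,-0.275,0.2],"twist":0.02,"fingers":0.1},{"dp":[-0.085,-0.275,0.2],"twist":0.02,"fingers":0.1}]'
python3 - <<'E'
from h import *
cartons(cap('wrist','w6.png'))
plan(.427,.196,.076,94)
E
```

```text
t: 36.2
ee_pos: [0.4253, 0.1929, 0.1594]
ee_rot: [3.138, 0.104, -0.007]
ft_force: [-0.1, -0.2, 0.7]
gripper_width: 0.0766
carton px [108. 175.] xy 0.448 0.300 z 0.110  0.084x0.020 longaxis 6.3 deg
carton px [ 57. 177.] xy 0.444 0.336 z 0.110  0.083x0.020 longaxis 6.8 deg
carton px [225. 210.] xy 0.426 0.217 z 0.110  0.085x0.019 longaxis 3.8 deg
carton px [272. 210.] xy 0.428 0.182 z 0.110  0.084x0.019 longaxis 2.5 deg
now [0.4261 0.193  0.1605] jaw -86.3 q6 1.91 w 0.0769 t 36.2 -> dp [ 0.006 -0.015  0.422] twist -0.009 tilt -1.0
```

View pics/w6.png

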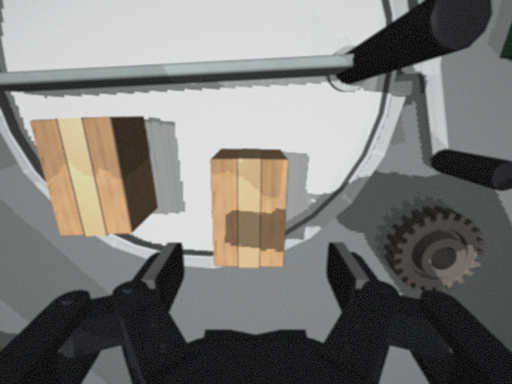

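```bash
python3 -m inch '[{"dp":[0.006,-0.03,0.2],"twist":0,"fingers":0.1},{"dp":[0.006,-0.03,0.37],"twist":0,"fingers":0.1},{"dp":[0.006,-0.03,0.405],"twist":0,"fingers":0.1},{"dp":[0.006,-0.03,0.405],"twist":0,"fingers":0.1},{"dp":[0.006,-0.03,0.405],"twist":0,"fingers":0.7},{"dp":[0.006,-0.03,0.405],"twist":0,"fingers":0.7},{"dp":[0.006,-0.03,0.405],"twist":0,"fingers":0.7},{"dp":[0.006,-0.03,0.405],"twist":0,"fingers":0.7},{"dp":[0.006,-0.03,0.405],"twist":0,"fingers":0.7}]' 60
python3 - <<'E'
from h import *
plan(*deck(-.068,-.02),.1,96.2)
E
```

```text
t: 37.15
ee_pos: [0.4288, 0.2001, 0.0823]
ee_rot: [-3.139, -0.103, -0.005]
ft_force: [-0.0, -2.9, 6.8]
gripper_width: 0.0539
now [0.4288 0.2001 0.0823] jaw -86.2 q6 1.92 w 0.0539 t 37.1 -> dp [ 0.159 -0.103 -0.088] twist -0.085 tilt -1.0
```

```bash
python3 -m inch '[{"dp":[0,0,-0.05],"twist":0,"fingers":0.7},{"dp":[0,0,-0.1],"twist":0,"fingers":0.7},{"dp":[0.08,-0.05,-0.1],"twist":-0.04,"fingers":0.7},{"dp":[0.16,-0.105,-0.1],"twist":-0.08,"fingers":0.7},{"dp":[0.16,-0.105,-0.1],"twist":-0.08,"fingers":0.7},{"dp":[0.16,-0.105,-0.05],"twist":-0.08,"fingers":0.7},{"dp":[0.16,-0.105,0.0],"twist":-0.08,"fingers":0.7},{"dp":[0.16,-0.105,0.0],"twist":-0.08,"fingers":0.7},{"dp":[0.16,-0.105,0.01],"twist":-0.08,"fingers":0.7},{"dp":[0.16,-0.105,0.01],"twist":-0.08,"fingers":0.7}]'
```

```text
t: 38.15
ee_pos: [0.4578, 0.2227, 0.0805]
ee_rot: [3.137, 0.166, 0.001]
ft_force: [-7.8, -3.4, 32.1]
gripper_width: 0.0539
```

```bash
python3 -m inch '[{"dp":[0,0,-0.01],"twist":0,"fingers":0.6},{"dp":[0,0,-0.01],"twist":0,"fingers":0.25},{"dp":[0,0,-0.01],"twist":0,"fingers":0.25},{"dp":[0,0,-0.01],"twist":0,"fingers":0.25},{"dp":[0,0,-0.2],"twist":0,"fingers":0.25},{"dp":[0,0,-0.4],"twist":0,"fingers":0.25},{"dp":[0,0,-0.6],"twist":0,"fingers":0.3},{"dp":[0,0.2,-0.6],"twist":0.05,"fingers":0.4},{"dp":[0,0.45,-0.6],"twist":0.1,"fingers":0.4},{"dp":[0,0.7,-0.6],"twist":0.15,"fingers":0.4},{"dp":[0,0.95,-0.6],"twist":0.2,"fingers":0.4},{"dp":[0,1,-0.6],"twist":0.2,"fingers":0.4}]'
python3 - <<'E'
from h import *
cap('scene','s7.png')
c=cap('scene');cartons(c)
plan(.469,.022,.13,100)
E
```

```text
t: 39.35
ee_pos: [0.4792, 0.0202, 0.1981]
ee_rot: [3.141, 0.002, -0.0]
ft_force: [-0.4, 0.3, 1.7]
gripper_width: 0.0511
carton px [344.  89.] xy 0.175 0.652 z 0.068  0.141x0.011 longaxis -78.9 deg
carton px [317.  94.] xy 0.131 0.516 z 0.068  0.162x0.053 longaxis 25.7 deg
carton px [334. 130.] xy 0.447 0.311 z 0.109  0.091x0.056 longaxis 7.5 deg
carton px [318. 139.] xy 0.457 0.222 z 0.108  0.088x0.062 longaxis 6.0 deg
carton px [278. 204.] xy 0.631 -0.115 z 0.064  0.086x0.060 longaxis -3.4 deg
carton px [501. 211.] xy 1.127 0.347 z 0.149  0.155x0.076 longaxis -60.1 deg
carton px [239. 221.] xy 0.623 -0.272 z 0.064  0.087x0.057 longaxis -5.3 deg
now [0.4791 0.0226 0.1981] jaw -89.9 q6 1.59 w 0.0514 t 39.5 -> dp [-0.05   0.003  0.34 ] twist -0.344 tilt -1.0
```

View pics/s7.png

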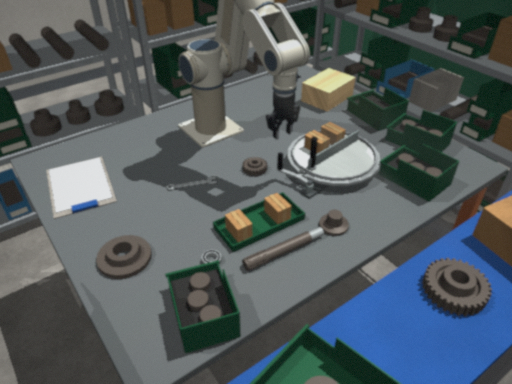

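All four cartons are sorted, two on the deck at (318-334,135) and two in the tray at (239,221) and (278,204). Next is the latch.

```bash
python3 -m inch '[{"dp":[-0.05,0.005,0],"twist":-0.3,"fingers":0.35},{"dp":[-0.05,0.005,0],"twist":-0.6,"fingers":0.35},{"dp":[-0.05,0.005,0.1],"twist":-0.8,"fingers":0.35},{"dp":[-0.05,0.005,0.25],"twist":-1,"fingers":0.35},{"dp":[-0.05,0.005,0.25],"twist":-1,"fingers":0.35},{"dp":[-0.05,0.005,0.25],"twist":-1,"fingers":0.35}]' 60
python3 - <<'E'
from h import *
cap('wrist','w7.png')
plan(.469,.022,.073)
E
```

```text
t: 40.05
ee_pos: [0.4687, 0.0242, 0.1482]
ee_rot: [-3.042, -0.784, 0.003]
ft_force: [0.1, 0.4, 0.2]
gripper_width: 0.0554
now [0.4695 0.024  0.1489] jaw -61.1 q6 1.09 w 0.0556 t 40.1 -> dp [-0.007  0.007  0.379] twist 0.000 tilt -1.0
```

View pics/w7.png

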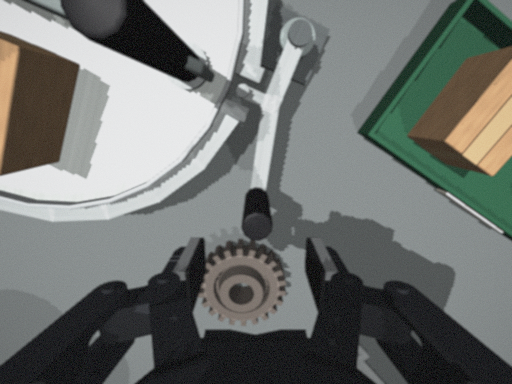

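The handle top, at about (257,225), is centred between the fingers. I'll descend and grip.

```bash
python3 -m inch '[{"dp":[-0.007,0.005,0.2],"twist":0,"fingers":0.35},{"dp":[-0.007,0.005,0.37],"twist":0,"fingers":0.35},{"dp":[-0.007,0.005,0.37],"twist":0,"fingers":0.35},{"dp":[-0.007,0.005,0.37],"twist":0,"fingers":1},{"dp":[-0.007,0.005,0.37],"twist":0,"fingers":1},{"dp":[-0.007,0.005,0.37],"twist":0,"fingers":1},{"dp":[-0.007,0.005,0.37],"twist":0,"fingers":1},{"dp":[-0.007,0.005,0.37],"twist":0,"fingers":1}]' 50
python3 - <<'E'
from h import *
piv=np.array([.603,.0475]); h0=np.array([.469,.022]); v=h0-piv; v*=.136/np.hypot(*v)
for a in [0,.15,.3,.45,.6,.7,.75]:
    R=np.array([[np.cos(a),-np.sin(a)],[np.sin(a),np.cos(a)]]); print(a,piv+R@v)
    plan(*(piv+R@v),r.state()['ee_pos'][2])
E
```

```text
t: 40.9
ee_pos: [0.4698, 0.0216, 0.0764]
ee_rot: [3.041, 0.785, 0.006]
ft_force: [-0.1, 1.3, 5.3]
gripper_width: 0.0208
0 [0.46939759 0.02207566]
now [0.4698 0.0216 0.0764] jaw -61.0 q6 1.09 w 0.0208 t 40.9 -> dp [-0.001 -0.003 -0.   ] twist 0.000 tilt -1.0
0.15 [0.47469717 0.00239586]
now [0.4698 0.0216 0.0764] jaw -61.0 q6 1.09 w 0.0208 t 40.9 -> dp [-0.025  0.096  0.   ] twist 0.000 tilt -1.0
0.3 [ 0.48287815 -0.01627101]
now [0.4698 0.0216 0.0764] jaw -61.0 q6 1.09 w 0.0208 t 40.9 -> dp [-0.035  0.197  0.   ] twist 0.000 tilt -1.0
0.45 [ 0.49375681 -0.03350571]
now [0.4698 0.0216 0.0764] jaw -61.0 q6 1.09 w 0.0208 t 40.9 -> dp [-0.029  0.299  0.   ] twist 0.000 tilt -1.0
0.6 [ 0.50708884 -0.04892121]
now [0.4698 0.0216 0.0764] jaw -61.0 q6 1.09 w 0.0208 t 40.9 -> dp [-0.008  0.399  0.001] twist 0.000 tilt -1.0
0.7 [ 0.51719405 -0.05801464]
now [0.4698 0.0216 0.0764] jaw -61.0 q6 1.09 w 0.0208 t 40.9 -> dp [0.014 0.463 0.001] twist 0.000 tilt -1.0
0.75 [ 0.52257482 -0.06217128]
now [0.4698 0.0216 0.0764] jaw -61.0 q6 1.09 w 0.0208 t 40.9 -> dp [0.028 0.494 0.001] twist 0.000 tilt -1.0
```

Gripped at 20.8 mm. I'll swing it along the arc to about 0.68 rad.

```bash
python3 -m inch '[{"dp":[-0.015,0.05,0],"twist":0,"fingers":1},{"dp":[-0.025,0.1,0],"twist":0,"fingers":1},{"dp":[-0.033,0.15,0],"twist":0,"fingers":1},{"dp":[-0.035,0.2,0],"twist":0,"fingers":1},{"dp":[-0.034,0.25,0],"twist":0,"fingers":1},{"dp":[-0.029,0.3,0],"twist":0,"fingers":1},{"dp":[-0.02,0.35,0],"twist":0,"fingers":1},{"dp":[-0.008,0.4,0],"twist":0,"fingers":1},{"dp":[0.006,0.44,0],"twist":0,"fingers":1},{"dp":[0.012,0.46,0],"twist":0,"fingers":1},{"dp":[0.012,0.46,0],"twist":0,"fingers":1}]'
python3 - <<'E'
from h import *
piv=np.array([.603,.0475]); p=np.array(r.state()['ee_pos'][:2])-piv; print(np.hypot(*p),np.arctan2(p[1],p[0])-np.arctan2(-.0255,-.134)) 
E
```

```text
t: 42.0
ee_pos: [0.5165, -0.0569, 0.0763]
ee_rot: [-3.041, -0.784, -0.005]
ft_force: [-0.1, 10.7, 7.7]
gripper_width: 0.0205
0.1355669671477403 0.6909865529052381
```

```bash
python3 -m inch '[{"dp":[0,0,0],"twist":0,"fingers":0.35},{"dp":[0,0,0],"twist":0,"fingers":0.35},{"dp":[0,0,0],"twist":0,"fingers":0.35},{"dp":[0,0,-0.2],"twist":0,"fingers":0.35},{"dp":[0,0,-0.45],"twist":-0.2,"fingers":0.35},{"dp":[0,0,-0.7],"twist":-0.5,"fingers":0.35},{"dp":[0,0,-0.75],"twist":-0.75,"fingers":0.3},{"dp":[0,0,-0.75],"twist":-1,"fingers":0.3},{"dp":[0,0,-0.75],"twist":-1,"fingers":0.3}]'
python3 - <<'E'
from h import *
c=cap('top','a8.png'); P=cloud(c); z=P[...,2]; v,u=np.mgrid[:384,:512]
p=P[(z>.178)&(z<.19)&(u<165)&(u>115)&(v>160)&(v<210)]; print(len(p),(p.min(0)+p.max(0))/2)
cap('scene','s8.png')
plan(.539,.1225,.22,6)
cv2.imwrite('pics/a8c.png',cv2.resize(c['pixels'][120:270,20:220],None,fx=3.5,fy=3.5,interpolation=cv2.INTER_CUBIC)[:,:,::-1])
E
```

```text
t: 42.9
ee_pos: [0.5152, -0.0581, 0.2252]
ee_rot: [2.751, 1.515, 0.002]
ft_force: [-0.7, 0.3, 1.0]
gripper_width: 0.0594Traceback (most recent call last):
  File "<stdin>", line 3, in <module>
    return umr_minimum(a, axis, None, out, keepdims, initial, where)
ValueError: zero-size array to reduction operation minimum which has no identity
```

```bash
python3 - <<'E'
from h import *
plan(.539,.1225,.22,6)
cap('scene','s8.png'); cap('wrist','w8.png')
E
```

```text
now [ 0.5149 -0.058   0.2246] jaw -32.5 q6 0.43 w 0.0595 t 43.0 -> dp [ 0.826 -0.384  0.023] twist -1.345 tilt -1.0
```

View pics/s8.png

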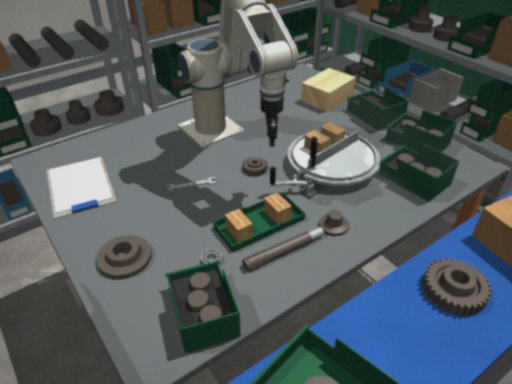

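View pics/w8.png

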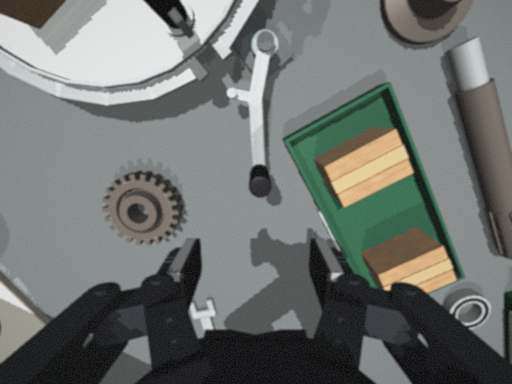

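The latch is open: in the wrist view the handle is at (260,180) and the tooth at (235,93) is clear of the notch. Now the post.

```bash
python3 -m inch '[{"dp":[0.2,-0.1,0],"twist":-0.3,"fingers":0.3},{"dp":[0.4,-0.2,0],"twist":-0.6,"fingers":0.3},{"dp":[0.6,-0.3,0],"twist":-0.9,"fingers":0.3},{"dp":[0.83,-0.384,0],"twist":-1,"fingers":0.3},{"dp":[0.83,-0.384,0],"twist":-1,"fingers":0.3}]'
python3 -m inch '[{"dp":[0,0,0],"twist":-0.3,"fingers":0.3},{"dp":[0,0,0],"twist":-0.34,"fingers":0.3},{"dp":[0,0,0],"twist":-0.34,"fingers":0.3}]'
python3 - <<'E'
from h import *
plan(.539,.1225,.139,6)
c=cap('wrist','w9.png')
P=cloud(c); z=P[...,2]; m=(z>.176)&(z<.192); p=P[m]; p=p[np.hypot(p[:,0]-.539,p[:,1]-.1225)<.03]; print(len(p))
if len(p): print((p.min(0)+p.max(0))/2,p.max(0)-p.min(0))
E
```

```text
t: 43.55
ee_pos: [0.5398, 0.1282, 0.2238]
ee_rot: [-2.288, -2.152, -0.002]
ft_force: [0.6, -0.1, 0.7]
gripper_width: 0.0595
t: 43.85
ee_pos: [0.5388, 0.123, 0.2238]
ee_rot: [-2.106, -2.33, 0.002]
ft_force: [-0.0, 0.0, 0.6]
gripper_width: 0.0596
now [0.5388 0.123  0.2238] jaw 5.8 q6 0.10 w 0.0596 t 43.9 -> dp [-0.002  0.001  0.424] twist -0.008 tilt -1.0
868
[0.53859813 0.12602401 0.18147433] [0.02361902 0.02321252 0.01093158]
```

View pics/w9.png

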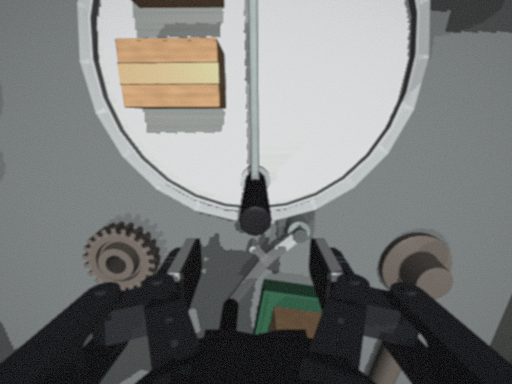

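The post top at (255,215) is centred between the jaws, which span it along deck x. I'll descend and grip.

```bash
python3 -m inch '[{"dp":[0,0,0.2],"twist":0,"fingers":0.3},{"dp":[0,0,0.4],"twist":0,"fingers":0.3},{"dp":[0,0,0.42],"twist":0,"fingers":0.3},{"dp":[0,0,0.42],"twist":0,"fingers":1},{"dp":[0,0,0.42],"twist":0,"fingers":1},{"dp":[0,0,0.42],"twist":0,"fingers":1},{"dp":[0,0,0.42],"twist":0,"fingers":1},{"dp":[0,0,0.42],"twist":0,"fingers":1}]' 50
python3 - <<'E'
from h import *
s=r.state(); p=np.array(s['ee_pos'])[:2]; v=p-C; print(p,np.hypot(*v),np.degrees(np.arctan2(v[1],v[0])))
R=cv2.Rodrigues(np.array(s['ee_rot'],float))[0]
C2=np.array([.5245,.250]); a0=np.arctan2(-.9937,.1125)
v=.128*np.array([np.cos(a0),np.sin(a0)])
for d in range(0,185,10):
    a=a0+np.radians(d); q=np.array([*(C2+.128*np.array([np.cos(a),np.sin(a)])),s['ee_pos'][2]])
    print(d,(R.T@(q-np.array([*(C2+v),s['ee_pos'][2]]))/.2).round(3)[:2],q[:2].round(3))
E
```

```text
t: 44.7
ee_pos: [0.5402, 0.1235, 0.1423]
ee_rot: [2.1, 2.333, 0.003]
ft_force: [-1.3, -3.0, 6.9]
gripper_width: 0.0228
[0.54020718 0.12354478] 0.1274269913443619 -82.91947619337277
0 [0. 0.] [0.539 0.123]
10 [0.011 0.111] [0.561 0.127]
20 [0.04  0.219] [0.582 0.135]
30 [0.088 0.319] [0.601 0.147]
40 [0.153 0.41 ] [0.617 0.162]
50 [0.232 0.488] [0.631 0.179]
60 [0.324 0.552] [0.642 0.199]
70 [0.426 0.598] [0.649 0.22 ]
80 [0.534 0.626] [0.652 0.242]
90 [0.645 0.635] [0.652 0.264]
100 [0.756 0.624] [0.647 0.286]
110 [0.864 0.595] [0.639 0.307]
120 [0.964 0.547] [0.627 0.326]
130 [1.055 0.482] [0.613 0.343]
140 [1.133 0.403] [0.595 0.357]
150 [1.197 0.311] [0.576 0.367]
160 [1.243 0.209] [0.554 0.374]
170 [1.271 0.101] [0.532 0.378]
180 [ 1.28 -0.01] [0.51  0.377]
```

```bash
python3 -m inch '[{"dp":[0.001,0.02,0],"twist":0,"fingers":1},{"dp":[0.003,0.056,0],"twist":0,"fingers":1},{"dp":[0.011,0.111,0],"twist":0,"fingers":1},{"dp":[0.024,0.165,0],"twist":0,"fingers":1},{"dp":[0.04,0.219,0],"twist":0,"fingers":1},{"dp":[0.062,0.27,0],"twist":0,"fingers":1},{"dp":[0.088,0.319,0],"twist":0,"fingers":1},{"dp":[0.119,0.366,0],"twist":0,"fingers":1},{"dp":[0.153,0.41,0],"twist":0,"fingers":1},{"dp":[0.191,0.45,0],"twist":0,"fingers":1},{"dp":[0.232,0.488,0],"twist":0,"fingers":1},{"dp":[0.277,0.522,0],"twist":0,"fingers":1},{"dp":[0.324,0.552,0],"twist":0,"fingers":1}]' 
python3 - <<'E'
from h import *
s=r.state(); p=np.array(s['ee_pos'])[:2]; v=p-C; print(p,np.hypot(*v),np.degrees(np.arctan2(v[1],v[0]))+83.5,s['ft_force'],s['gripper_width'])
E
```

```text
t: 46.0
ee_pos: [0.6414, 0.1991, 0.1414]
ee_rot: [-2.101, -2.336, 0.004]
ft_force: [-5.9, -10.5, 6.9]
gripper_width: 0.023
[0.64139519 0.19913358] 0.12748285240782012 59.98394824837097 [ -5.88794137 -10.49830023   6.90173232] 0.02298928596777333
```

```bash
python3 -m inch '[{"dp":[0.025,0.013,0],"twist":0,"fingers":1},{"dp":[0.05,0.025,0],"twist":0,"fingers":1},{"dp":[0.102,0.046,0],"twist":0,"fingers":1},{"dp":[0.155,0.061,0],"twist":0,"fingers":1},{"dp":[0.21,0.074,0],"twist":0,"fingers":1},{"dp":[0.265,0.081,0],"twist":0,"fingers":1},{"dp":[0.321,0.083,0],"twist":0,"fingers":1},{"dp":[0.377,0.08,0],"twist":0,"fingers":1},{"dp":[0.432,0.072,0],"twist":0,"fingers":1},{"dp":[0.487,0.059,0],"twist":0,"fingers":1},{"dp":[0.54,0.043,0],"twist":0,"fingers":1},{"dp":[0.591,0.021,0],"twist":0,"fingers":1},{"dp":[0.64,-0.005,0],"twist":0,"fingers":1}]' 
python3 - <<'E'
from h import *
s=r.state(); p=np.array(s['ee_pos'])[:2]; v=p-C; print(p,np.hypot(*v),np.degrees(np.arctan2(v[1],v[0]))+83.5,s['ft_force'],s['gripper_width'])
cap('scene','s10.png')
E
```

```text
t: 47.3
ee_pos: [0.6314, 0.3279, 0.1413]
ee_rot: [2.098, 2.332, 0.012]
ft_force: [15.7, -0.3, -7.7]
gripper_width: 0.0228
[0.63138157 0.32792153] 0.132270309083727 119.59375246805368 [15.73032616 -0.30566053 -7.66792968] 0.022842367233113423
```

View pics/s10.png

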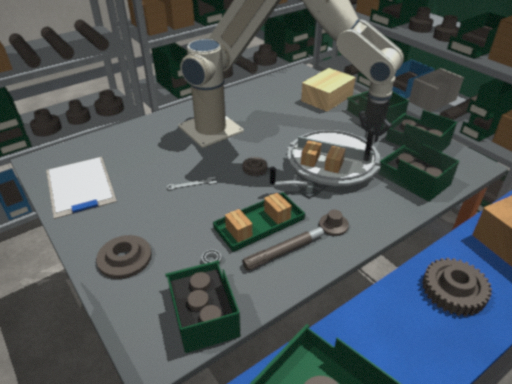

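The cartons at (312,152) and (335,158) are riding along without shifting. I'll do the last third of the turn.

```bash
python3 -m inch '[{"dp":[0.023,-0.01,0],"twist":0,"fingers":1},{"dp":[0.046,-0.023,0],"twist":0,"fingers":1},{"dp":[0.091,-0.057,0],"twist":0,"fingers":1},{"dp":[0.131,-0.096,0],"twist":0,"fingers":1},{"dp":[0.169,-0.136,0],"twist":0,"fingers":1},{"dp":[0.203,-0.18,0],"twist":0,"fingers":1},{"dp":[0.233,-0.228,0],"twist":0,"fingers":1},{"dp":[0.258,-0.278,0],"twist":0,"fingers":1},{"dp":[0.279,-0.33,0],"twist":0,"fingers":1},{"dp":[0.295,-0.383,0],"twist":0,"fingers":1},{"dp":[0.307,-0.438,0],"twist":0,"fingers":1},{"dp":[0.312,-0.48,0],"twist":0,"fingers":1},{"dp":[0.315,-0.52,0],"twist":0,"fingers":1},{"dp":[0.315,-0.535,0],"twist":0,"fingers":1},{"dp":[0.315,-0.54,0],"twist":0,"fingers":1}]' 
python3 - <<'E'
from h import *
s=r.state(); p=np.array(s['ee_pos'])[:2]; v=p-C; print(p,np.hypot(*v),np.degrees(np.arctan2(v[1],v[0]))+83.5,s['ft_force'],s['gripper_width'])
E
```

```text
t: 48.85
ee_pos: [0.5158, 0.3975, 0.1427]
ee_rot: [-2.094, -2.324, -0.051]
ft_force: [-2.1, 78.3, -28.0]
gripper_width: 0.0148
[0.51577737 0.39746229] 0.14772004462504618 176.88519293014988 [ -2.06479887  78.26611332 -27.9618283 ] 0.014804135217374007
```

The grip slipped: the pads are half off the post and pressing with 78 N in y. I'll relax the arm and open.

```bash
python3 -m inch '[{"dp":[0.1,0,0],"twist":0,"fingers":0.7},{"dp":[0.1,0,0],"twist":0,"fingers":0.3},{"dp":[0.1,0,0],"twist":0,"fingers":0.3},{"dp":[0.1,0,0],"twist":0,"fingers":0.3}]'
python3 - <<'E'
from h import *
s=r.state(); print(s['ee_pos'],s['ft_force'])
cap('scene','s11.png'); c=cap('wrist','w11.png'); cartons(c)
im=cv2.imread('pics/s11.png'); cv2.imwrite('pics/s11c.png',cv2.resize(im[80:220,240:420],None,fx=4,fy=4,interpolation=cv2.INTER_CUBIC))
E
```

```text
t: 49.25
ee_pos: [0.5117, 0.3973, 0.1405]
ee_rot: [2.103, 2.334, 0.0]
ft_force: [-0.5, -0.3, -0.5]
gripper_width: 0.0593
[0.51170787 0.39728442 0.14046906] [-0.53125636 -0.3001757  -0.51134399]
carton px [304. 315.] xy 0.568 0.304 z 0.074  0.031x0.003 longaxis 3.4 deg
carton px [375. 356.] xy 0.621 0.296 z 0.110  0.031x0.023 longaxis 3.5 deg
```

View pics/s11c.png

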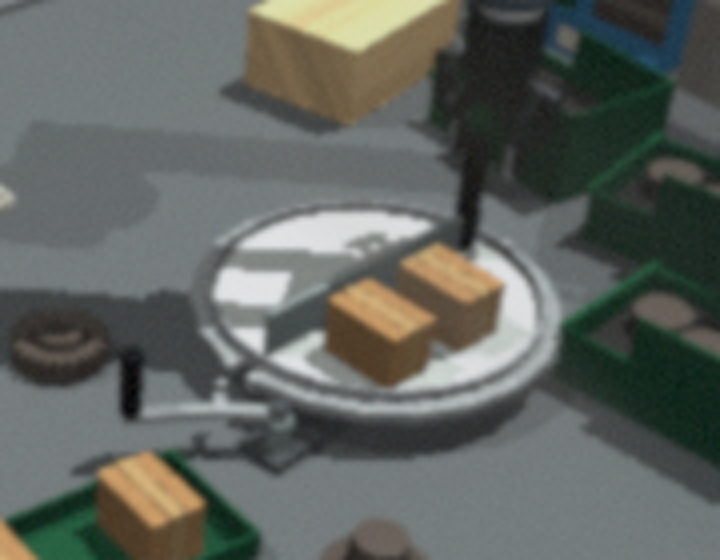

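View pics/w11.png

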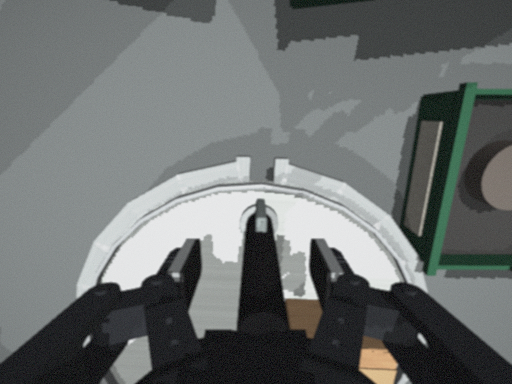

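Released cleanly, with the cartons undisturbed and the deck close to its end. I'll rise, then measure the deck angle.

```bash
python3 -m inch '[{"dp":[0,0,-0.2],"twist":0,"fingers":0.3},{"dp":[0,0,-0.4],"twist":0,"fingers":0.3},{"dp":[0,0,-0.4],"twist":0,"fingers":0.3}]'
python3 - <<'E'
from h import *
c=cap('wrist','w12.png'); P=cloud(c); z=P[...,2]
p=P[(z>.178)&(z<.19)]; p=p[np.hypot(p[:,0]-.51,p[:,1]-.377)<.05]; print(len(p), (p.min(0)+p.max(0))/2,p.max(0)-p.min(0)) if len(p) else 0
p=P[(z>.094)&(z<.104)];p=p[abs(p[:,0]-.525)<.04][:,:2]; print(len(p))
if len(p)>20: l=cv2.fitLine(p.astype(np.float32),cv2.DIST_HUBER,0,.01,.01).ravel(); print(l, np.degrees(np.arctan2(-l[0],l[1])))
c=cap('top','a12.png'); P=cloud(c); z=P[...,2]
p=P[(z>.094)&(z<.104)];p=p[(abs(p[:,0]-.525)<.03)&(p[:,1]>.1)&(p[:,1]<.4)][:,:2]; print(len(p))
if len(p)>20: l=cv2.fitLine(p.astype(np.float32),cv2.DIST_HUBER,0,.01,.01).ravel(); print(l, np.degrees(np.arctan2(-l[0],l[1])))
cartons(c)
E
```

```text
t: 49.65
ee_pos: [0.5148, 0.3991, 0.2265]
ee_rot: [2.102, 2.332, 0.016]
ft_force: [0.3, 0.6, 0.3]
gripper_width: 0.0598
778 [0.51721912 0.38134087 0.18247891] [0.02333557 0.02301965 0.00866861]
748
[ 0.06365566 -0.9979719   0.52137935  0.29979426] -176.35033
325
[ 0.05130918 -0.9986828   0.5235333   0.25690484] -177.0589
carton px [231. 158.] xy 0.630 -0.114 z 0.065  0.085x0.055 longaxis -3.1 deg
carton px [285. 161.] xy 0.620 -0.271 z 0.065  0.085x0.055 longaxis -3.8 deg
carton px [ 82. 165.] xy 0.595 0.291 z 0.110  0.083x0.018 longaxis 3.5 deg
carton px [ 94. 165.] xy 0.596 0.257 z 0.110  0.085x0.021 longaxis 2.8 deg
carton px [116. 164.] xy 0.600 0.198 z 0.111  0.080x0.019 longaxis 2.0 deg
carton px [129. 164.] xy 0.599 0.162 z 0.110  0.084x0.019 longaxis 2.7 deg
```

View pics/w12.png

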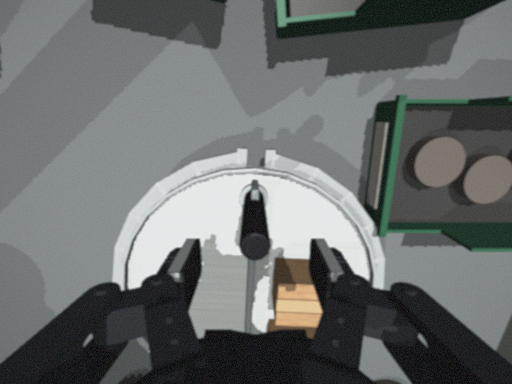

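View pics/a12.png

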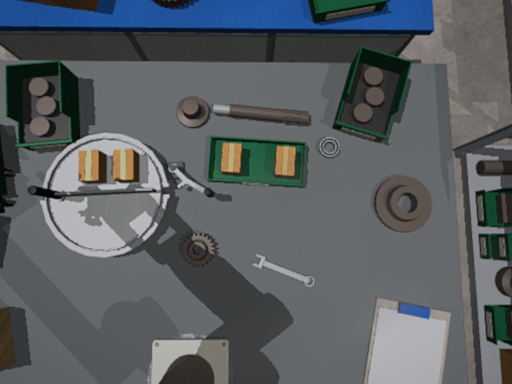

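The partition is at about 3° against the 6.2° it needs, so roughly 3° remain to the stop. The post is at (0.517,0.380). I'll straddle it without gripping and push it in −x against the stop.

```bash
python3 -c "
from h import *
plan(.517,.380,.142)"
python3 -m inch '[{"dp":[-0.1,0.01,0],"twist":0,"fingers":0.3},{"dp":[-0.1,0.01,0.2],"twist":0,"fingers":0.3},{"dp":[-0.1,0.01,0.4],"twist":0,"fingers":0.3},{"dp":[-0.1,0.01,0.42],"twist":0,"fingers":0.3},{"dp":[-0.1,0.01,0.42],"twist":0,"fingers":0.58},{"dp":[-0.1,0.01,0.42],"twist":0,"fingers":0.58},{"dp":[-0.1,0.01,0.42],"twist":0,"fingers":0.58}]' 30
python3 -c "
from h import *
plan(.511,.377,.142)"
```

```text
now [0.5124 0.3975 0.2216] jaw 5.9 q6 0.54 w 0.0598 t 49.8 -> dp [-0.09   0.013  0.398] twist 0.000 tilt -1.0
t: 50.45
ee_pos: [0.5168, 0.3789, 0.1383]
ee_rot: [2.101, 2.334, 0.005]
ft_force: [0.9, -0.7, -0.4]
gripper_width: 0.0359
now [0.5168 0.3789 0.1383] jaw 6.0 q6 0.51 w 0.0359 t 50.5 -> dp [-0.006 -0.03  -0.019] twist 0.000 tilt -1.0
```

```bash
python3 -m inch '[{"dp":[0,-0.02,0],"twist":0,"fingers":0.58},{"dp":[0,-0.035,0],"twist":0,"fingers":0.58},{"dp":[0,-0.045,0],"twist":0,"fingers":0.58},{"dp":[0,-0.055,0],"twist":0,"fingers":0.58},{"dp":[0,-0.06,0],"twist":0,"fingers":0.58},{"dp":[0,-0.06,0],"twist":0,"fingers":0.58}]'
python3 -m inch '[{"dp":[0,-0.01,0],"twist":0,"fingers":0.58},{"dp":[0,-0.01,0],"twist":0,"fingers":0.58}]'
```

```text
t: 51.05
ee_pos: [0.5036, 0.377, 0.1364]
ee_rot: [2.102, 2.335, -0.0]
ft_force: [0.5, -0.3, 0.5]
gripper_width: 0.036
t: 51.25
ee_pos: [0.5035, 0.377, 0.1364]
ee_rot: [2.1, 2.334, 0.005]
ft_force: [9.1, 1.0, -3.3]
gripper_width: 0.0359
```

```bash
python3 -m inch '[{"dp":[0,-0.01,0],"twist":0,"fingers":0.58},{"dp":[0,-0.015,0],"twist":0,"fingers":0.58},{"dp":[0,-0.015,0],"twist":0,"fingers":0.58}]'
python3 -m inch '[{"dp":[0,0.06,0],"twist":0,"fingers":0.4},{"dp":[0,0.06,0],"twist":0,"fingers":0.3},{"dp":[0,0.06,-0.2],"twist":0,"fingers":0.3},{"dp":[0,0.06,-0.4],"twist":0,"fingers":0.3},{"dp":[0,0.06,-0.45],"twist":0,"fingers":0.3},{"dp":[0,0.06,-0.45],"twist":0,"fingers":0.3}]'
python3 - <<'E'
from h import *
c=cap('wrist'); P=cloud(c); z=P[...,2]
p=P[(z>.178)&(z<.19)]; p=p[np.hypot(p[:,0]-.51,p[:,1]-.377)<.05]; print(len(p), (p.min(0)+p.max(0))/2,p.max(0)-p.min(0)) if len(p) else 0
c=cap('top','a13.png'); P=cloud(c); z=P[...,2]
p=P[(z>.094)&(z<.104)];p=p[(abs(p[:,0]-.525)<.03)&(p[:,1]>.1)&(p[:,1]<.4)][:,:2]; print(len(p))
l=cv2.fitLine(p.astype(np.float32),cv2.DIST_HUBER,0,.01,.01).ravel(); print(l, np.degrees(np.arctan2(-l[0],l[1])))
print(p[p[:,1].argmin()],p[p[:,1].argmax()])
cartons(c)
v,u=np.mgrid[:384,:512]
p=P[(u>160)&(u<240)&(v>150)&(v<225)&(z>.108)&(z<.125)]; print('handle',len(p),(p.min(0)+p.max(0))/2,p.max(0)-p.min(0))
E
```

```text
t: 51.55
ee_pos: [0.5035, 0.3771, 0.1364]
ee_rot: [2.099, 2.331, 0.012]
ft_force: [20.7, 1.5, -11.7]
gripper_width: 0.036
t: 52.15
ee_pos: [0.511, 0.3783, 0.2282]
ee_rot: [2.101, 2.335, 0.005]
ft_force: [-0.3, -0.1, -1.5]
gripper_width: 0.0598
807 [0.50932755 0.38033961 0.18243463] [0.02337197 0.02333281 0.00877216]
323
[ 0.11831443 -0.9929762   0.5319275   0.18016818] -173.20515
[0.53947001 0.10163238] [0.49795324 0.37782631]
carton px [231. 158.] xy 0.629 -0.114 z 0.065  0.084x0.055 longaxis -3.7 deg
carton px [285. 161.] xy 0.620 -0.271 z 0.065  0.085x0.055 longaxis -3.1 deg
carton px [114. 163.] xy 0.601 0.202 z 0.111  0.083x0.020 longaxis 6.4 deg
carton px [128. 163.] xy 0.604 0.167 z 0.110  0.084x0.019 longaxis 6.7 deg
carton px [ 93. 165.] xy 0.595 0.261 z 0.110  0.083x0.020 longaxis 7.2 deg
carton px [ 80. 167.] xy 0.594 0.293 z 0.110  0.082x0.025 longaxis 8.4 deg
handle 52 [ 0.52306051 -0.05365542  0.11500195] [0.01980273 0.02110413 0.01188759]
```

The deck is against its stop: 20 N moved it no further, and the partition is at 6.5–6.8°, matching the start. Both cartons face the counter. Back to the latch handle.

```bash
python3 -m inch '[{"dp":[-0.2,0,0],"twist":0.1,"fingers":0.35},{"dp":[-0.45,0,0],"twist":0.3,"fingers":0.35},{"dp":[-0.7,0,0],"twist":0.6,"fingers":0.35},{"dp":[-0.95,0.03,0],"twist":0.9,"fingers":0.35},{"dp":[-1,0.03,0],"twist":1,"fingers":0.35},{"dp":[-1,0.03,0],"twist":1,"fingers":0.35}]'
python3 -c "
from h import *
plan(.518,-.057,.2,-61)"
```

```text
t: 52.85
ee_pos: [0.5366, 0.1772, 0.2244]
ee_rot: [-2.616, -1.737, 0.006]
ft_force: [-0.1, 0.3, -0.5]
gripper_width: 0.0555
now [0.5366 0.1772 0.2244] jaw -22.8 q6 0.70 w 0.0555 t 52.9 -> dp [-1.115  0.369  0.124] twist 1.332 tilt -1.0
```

```bash
python3 -m inch '[{"dp":[-0.23,0.1,0],"twist":0.3,"fingers":0.35},{"dp":[-0.45,0.17,0],"twist":0.6,"fingers":0.35},{"dp":[-0.67,0.24,0],"twist":0.9,"fingers":0.35},{"dp":[-0.9,0.31,0],"twist":1,"fingers":0.35},{"dp":[-1,0.37,0],"twist":1,"fingers":0.35},{"dp":[-1,0.37,0],"twist":1,"fingers":0.35}]'
python3 - <<'E'
from h import *
c=cap('wrist','w14.png'); P=cloud(c); z=P[...,2]
p=P[(z>.108)&(z<.125)]; p=p[np.hypot(p[:,0]-.52,p[:,1]+.056)<.035]; print(len(p), (p.min(0)+p.max(0))/2,p.max(0)-p.min(0))
plan(.518,-.057,.075,-61)
E
```

```text
t: 53.45
ee_pos: [0.5287, -0.0349, 0.2252]
ee_rot: [-2.964, -1.04, 0.003]
ft_force: [-0.1, -0.8, -0.1]
gripper_width: 0.0553
407 [ 0.5238665  -0.05085092  0.11424657] [0.0205745  0.02101189 0.01238597]
now [ 0.5285 -0.0336  0.2252] jaw -51.3 q6 0.81 w 0.0555 t 53.5 -> dp [-0.114  0.06   0.751] twist 0.339 tilt -1.0
```

View pics/w14.png

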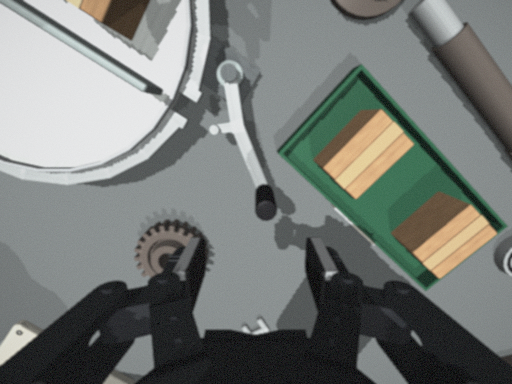

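```bash
python3 -m inch '[{"dp":[-0.105,0.06,0],"twist":0.3,"fingers":0.3},{"dp":[-0.105,0.06,0.2],"twist":0.34,"fingers":0.3},{"dp":[-0.105,0.06,0.4],"twist":0.34,"fingers":0.3},{"dp":[-0.105,0.06,0.45],"twist":0.34,"fingers":0.3},{"dp":[-0.105,0.06,0.45],"twist":0.34,"fingers":0.3}]'
python3 - <<'E'
from h import *
c=cap('wrist','w15.png')
plan(.519,-.056,.075,-61)
E
```

```text
t: 54.0
ee_pos: [0.5189, -0.0545, 0.1347]
ee_rot: [-3.039, -0.789, 0.007]
ft_force: [0.5, -0.2, 0.1]
gripper_width: 0.0596
now [ 0.5201 -0.0549  0.1362] jaw -60.9 q6 0.93 w 0.0597 t 54.0 -> dp [-0.007  0.003  0.306] twist 0.003 tilt -1.0
```

View pics/w15.png

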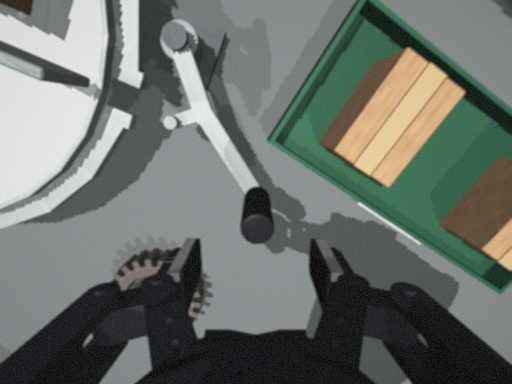

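```bash
python3 -m inch '[{"dp":[-0.006,0.002,0.2],"twist":0,"fingers":0.3},{"dp":[-0.006,0.002,0.3],"twist":0,"fingers":0.3},{"dp":[-0.006,0.002,0.3],"twist":0,"fingers":0.3},{"dp":[-0.006,0.002,0.3],"twist":0,"fingers":1},{"dp":[-0.006,0.002,0.3],"twist":0,"fingers":1},{"dp":[-0.006,0.002,0.3],"twist":0,"fingers":1},{"dp":[-0.006,0.002,0.3],"twist":0,"fingers":1},{"dp":[-0.006,0.002,0.3],"twist":0,"fingers":1}]' 60
python3 -m inch '[{"dp":[-0.008,-0.02,0],"twist":0,"fingers":1},{"dp":[-0.02,-0.06,0],"twist":0,"fingers":1},{"dp":[-0.032,-0.11,0],"twist":0,"fingers":1},{"dp":[-0.041,-0.16,0],"twist":0,"fingers":1},{"dp":[-0.046,-0.21,0],"twist":0,"fingers":1},{"dp":[-0.047,-0.26,0],"twist":0,"fingers":1},{"dp":[-0.045,-0.31,0],"twist":0,"fingers":1},{"dp":[-0.037,-0.36,0],"twist":0,"fingers":1},{"dp":[-0.027,-0.41,0],"twist":0,"fingers":1},{"dp":[-0.016,-0.44,0],"twist":0,"fingers":1},{"dp":[-0.012,-0.46,0],"twist":0,"fingers":1},{"dp":[-0.01,-0.465,0],"twist":0,"fingers":1}]'
python3 -c "
from h import *
plan(.4694,.0221,.0764)"
```

```text
t: 54.85
ee_pos: [0.5196, -0.0552, 0.0784]
ee_rot: [-3.04, -0.784, -0.003]
ft_force: [-4.1, 13.4, 12.3]
gripper_width: 0.0208
t: 56.05
ee_pos: [0.4713, 0.0228, 0.0781]
ee_rot: [3.042, 0.784, -0.002]
ft_force: [-2.1, 2.3, 15.6]
gripper_width: 0.0208
now [0.4713 0.0228 0.0781] jaw -61.1 q6 1.09 w 0.0208 t 56.0 -> dp [-0.01  -0.002  0.009] twist 0.000 tilt -1.0
```

```bash
python3 -m inch '[{"dp":[0.003,-0.01,0],"twist":0,"fingers":1},{"dp":[0.006,-0.02,0],"twist":0,"fingers":1},{"dp":[0.006,-0.02,0],"twist":0,"fingers":1}]'
```

```text
t: 56.35
ee_pos: [0.4711, 0.0248, 0.0782]
ee_rot: [3.037, 0.789, -0.002]
ft_force: [-5.7, -23.6, 18.0]
gripper_width: 0.0205
```

```bash
python3 -m inch '[{"dp":[0.003,-0.015,0],"twist":0,"fingers":1},{"dp":[0.003,-0.015,0],"twist":0,"fingers":1},{"dp":[0.003,-0.015,0],"twist":0,"fingers":1}]'
```

```text
t: 56.65
ee_pos: [0.471, 0.0251, 0.0782]
ee_rot: [3.034, 0.789, -0.001]
ft_force: [-3.3, -45.4, 16.2]
gripper_width: 0.0205
```

The handle is against a hard stop: 45 N with no travel. I'll relax, release, rise and check.

```bash
python3 -m inch '[{"dp":[-0.006,0.03,0],"twist":0,"fingers":1},{"dp":[-0.006,0.03,0],"twist":0,"fingers":0.35},{"dp":[-0.006,0.03,0],"twist":0,"fingers":0.3},{"dp":[-0.006,0.03,0],"twist":0,"fingers":0.3},{"dp":[-0.006,0.03,-0.2],"twist":0,"fingers":0.3},{"dp":[-0.006,0.03,-0.45],"twist":0,"fingers":0.3},{"dp":[-0.006,0.03,-0.7],"twist":0,"fingers":0.3},{"dp":[-0.3,0.2,-0.8],"twist":0,"fingers":0.3},{"dp":[-0.4,0.4,-0.8],"twist":0,"fingers":0.3},{"dp":[-0.4,0.6,-0.8],"twist":0,"fingers":0.3},{"dp":[-0.4,0.8,-0.8],"twist":0,"fingers":0.3},{"dp":[-0.4,1,-0.8],"twist":0,"fingers":0.3},{"dp":[-0.4,1,-0.8],"twist":0,"fingers":0.3}]'
python3 - <<'E'
from h import *
print(r.state()['ee_pos'])
c=cap('top','a16.png'); P=cloud(c); z=P[...,2]; v,u=np.mgrid[:384,:512]
cartons(c)
for n in ('top','scene'):
    if n=='scene': c=cap(n,'s16.png'); P=cloud(c); z=P[...,2]
    p=P[(z>.108)&(z<.125)]; p=p[np.hypot(p[:,0]-.47,p[:,1]-.022)<.04]; print('handle',len(p),(p.min(0)+p.max(0))/2 if len(p) else 0)
    p=P[(z>.094)&(z<.104)];p=p[(abs(p[:,0]-.525)<.03)&(p[:,1]>.1)&(p[:,1]<.4)][:,:2]
    l=cv2.fitLine(p.astype(np.float32),cv2.DIST_HUBER,0,.01,.01).ravel(); print(len(p),np.degrees(np.arctan2(-l[0],l[1])))
im=cv2.imread('pics/a16.png'); cv2.imwrite('pics/a16c.png',cv2.resize(im[110:270,20:320],None,fx=2.6,fy=2.6,interpolation=cv2.INTER_CUBIC))
E
```

```text
t: 57.95
ee_pos: [0.4999, -0.1869, 0.2366]
ee_rot: [3.04, 0.782, 0.003]
ft_force: [-0.1, 0.1, -0.5]
gripper_width: 0.06
[ 0.49991865 -0.18686352  0.23663736]
carton px [286. 150.] xy 0.647 -0.273 z 0.065  0.053x0.029 longaxis -88.9 deg
carton px [115. 164.] xy 0.601 0.202 z 0.110  0.083x0.021 longaxis 6.1 deg
carton px [128. 163.] xy 0.604 0.167 z 0.110  0.083x0.019 longaxis 5.5 deg
carton px [ 93. 165.] xy 0.595 0.261 z 0.110  0.082x0.020 longaxis 5.9 deg
carton px [ 80. 167.] xy 0.592 0.296 z 0.110  0.082x0.019 longaxis 3.4 deg
handle 54 [0.4686845  0.02075779 0.1154037 ]
328 -173.33868
handle 23 [0.470967   0.01808939 0.11476179]
136 -173.73015
```

View pics/a16c.png

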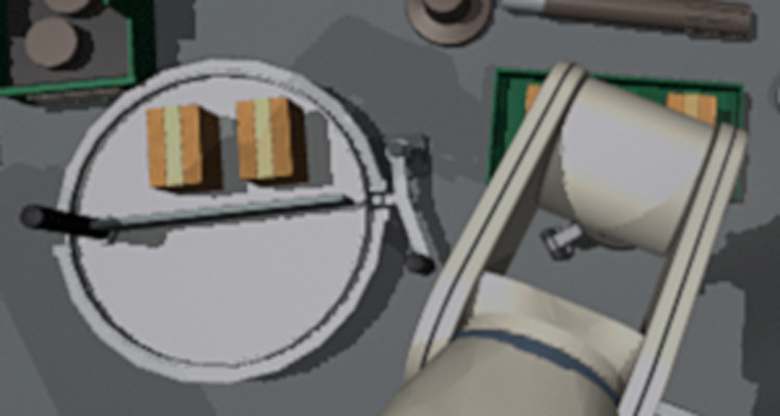

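View pics/s16.png

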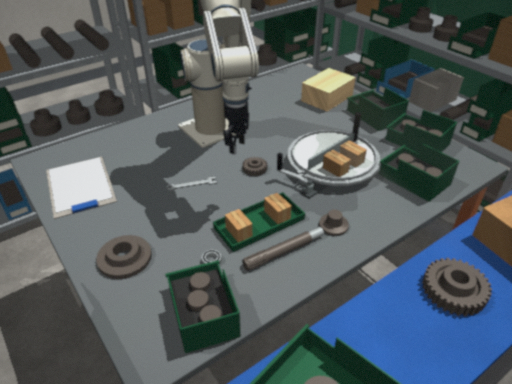

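Everything looks right. I'll compare the handle's position with the first picture to make sure it is fully home.

```bash
python3 - <<'E'
import cv2,numpy as np
a=cv2.imread('pics/top0.png');b=cv2.imread('pics/a16.png')
for im in(a,b):
    g=im[195:220,165:195].max(2); m=(g<60).astype(np.uint8)
    n,l,s,c=cv2.connectedComponentsWithStats(m); i=1+s[1:,4].argmax(); print(s[i],c[i]+[165,195])
x=np.hstack([cv2.resize(i[150:225,150:205],None,fx=7,fy=7,interpolation=cv2.INTER_CUBIC) for i in(a,b)]); cv2.imwrite('pics/cmp.png',x)
t=a[155:225,165:195]; res=cv2.matchTemplate(cv2.GaussianBlur(b[145:235,155:205],(0,0),1),cv2.GaussianBlur(t,(0,0),1),cv2.TM_CCOEFF_NORMED); print(cv2.minMaxLoc(res))
E
```

```text
[  0   0  22  21 186] [174.44086022 206.07526882]
[  0   0  22  25 221] [173.86877828 206.86877828]
(-0.26533129811286926, 0.8339308500289917, (19, 11), (10, 9))
```

View pics/cmp.png

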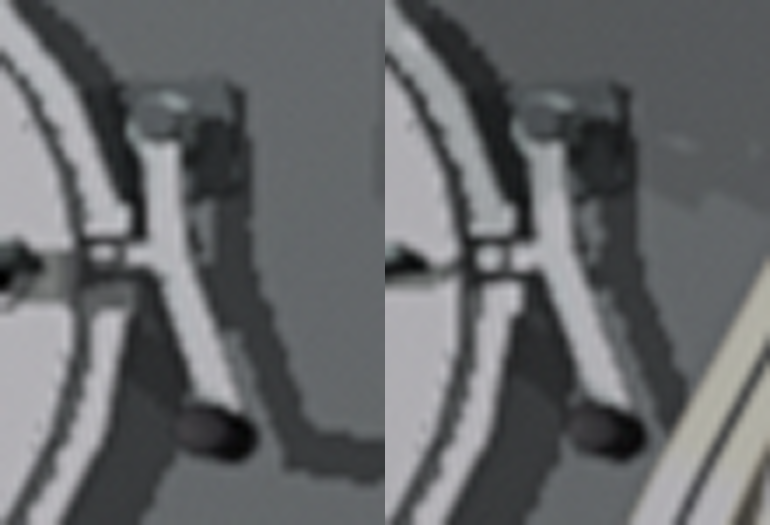

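The handle edge is about 0.7 px off its first position, near 2 mm or 0.01 rad. My relaxing move probably dragged it back while still gripped. I'll push it home once more, this time without gripping.

```bash
python3 -c "
from h import *
plan(.4700,.0195,.2366,-61)"
python3 -m inch '[{"dp":[0.1,-0.2,0],"twist":0,"fingers":0.35},{"dp":[0.2,-0.45,0],"twist":0,"fingers":0.35},{"dp":[0.3,-0.7,0],"twist":0,"fingers":0.35},{"dp":[0.39,-0.95,0],"twist":0,"fingers":0.35},{"dp":[0.39,-0.97,0],"twist":0,"fingers":0.35},{"dp":[0.39,-0.97,0],"twist":0,"fingers":0.35}]' 30
python3 -c "
from h import *
plan(.4700,.0195,.078,-61)"
```

```text
now [ 0.4973 -0.1835  0.2358] jaw -61.1 q6 0.69 w 0.0597 t 58.0 -> dp [ 0.371 -0.954 -0.003] twist -0.003 tilt -1.0
t: 58.65
ee_pos: [0.4699, 0.0271, 0.2362]
ee_rot: [-3.039, -0.794, 0.002]
ft_force: [1.0, 0.5, 0.3]
gripper_width: 0.0557
now [0.4699 0.0271 0.2362] jaw -60.7 q6 1.09 w 0.0557 t 58.6 -> dp [-0.018  0.034  0.791] twist 0.010 tilt -1.0
```

```bash
python3 -m inch '[{"dp":[-0.018,0.03,0.25],"twist":0,"fingers":0.35},{"dp":[-0.018,0.03,0.5],"twist":0,"fingers":0.35},{"dp":[-0.018,0.03,0.7],"twist":0,"fingers":0.35},{"dp":[-0.018,0.03,0.79],"twist":0,"fingers":0.35},{"dp":[-0.018,0.03,0.79],"twist":0,"fingers":0.6},{"dp":[-0.018,0.03,0.79],"twist":0,"fingers":0.6},{"dp":[-0.018,0.03,0.79],"twist":0,"fingers":0.6}]' 30
python3 -m inch '[{"dp":[0,-0.02,0],"twist":0,"fingers":0.6},{"dp":[0.005,-0.035,0],"twist":0,"fingers":0.6},{"dp":[0.005,-0.045,0],"twist":0,"fingers":0.6},{"dp":[0.005,-0.045,0],"twist":0,"fingers":0.6}]'
```

```text
t: 59.35
ee_pos: [0.4725, 0.017, 0.0797]
ee_rot: [3.041, 0.786, 0.004]
ft_force: [0.6, -0.8, -0.1]
gripper_width: 0.0344
t: 59.75
ee_pos: [0.468, 0.0258, 0.0787]
ee_rot: [3.041, 0.787, 0.001]
ft_force: [-0.5, -0.4, -0.8]
gripper_width: 0.0341
```

```bash
python3 -m inch '[{"dp":[0.002,-0.01,0],"twist":0,"fingers":0.6},{"dp":[0.002,-0.02,0],"twist":0,"fingers":0.6},{"dp":[0.002,-0.02,0],"twist":0,"fingers":0.6}]'
python3 -m inch '[{"dp":[0.002,-0.01,0],"twist":0,"fingers":0.6},{"dp":[0.002,-0.015,0],"twist":0,"fingers":0.6},{"dp":[0.002,-0.015,0],"twist":0,"fingers":0.6}]'
```

```text
t: 60.05
ee_pos: [0.4669, 0.0292, 0.0784]
ee_rot: [3.041, 0.786, 0.001]
ft_force: [2.0, -1.4, -0.4]
gripper_width: 0.0342
t: 60.35
ee_pos: [0.4668, 0.0296, 0.0785]
ee_rot: [3.038, 0.787, 0.003]
ft_force: [5.6, -22.6, -2.2]
gripper_width: 0.0344
```

Contact with the stop at 23 N. I'll back off to the middle of the gap, open, and leave.

```bash
python3 -m inch '[{"dp":[0,0.035,0],"twist":0,"fingers":0.6},{"dp":[0,0.035,0],"twist":0,"fingers":0.3},{"dp":[0,0.035,0],"twist":0,"fingers":0.3},{"dp":[0,0.035,-0.2],"twist":0,"fingers":0.3},{"dp":[0,0.035,-0.45],"twist":0,"fingers":0.3},{"dp":[0,0.035,-0.7],"twist":0,"fingers":0.3},{"dp":[-0.2,0.2,-0.8],"twist":0,"fingers":0.3},{"dp":[-0.4,0.4,-0.8],"twist":0,"fingers":0.3},{"dp":[-0.7,0.6,-0.8],"twist":0,"fingers":0.3},{"dp":[-0.9,0.8,-0.8],"twist":0,"fingers":0.3},{"dp":[-0.9,1,-0.8],"twist":0,"fingers":0.3},{"dp":[-0.9,1,-0.8],"twist":0,"fingers":0.3}]'
python3 - <<'E'
from h import *
c=cap('top','a17.png'); cartons(c)
a=cv2.imread('pics/top0.png');b=cv2.imread('pics/a17.png')
x=np.hstack([cv2.resize(i[150:225,150:205],None,fx=7,fy=7,interpolation=cv2.INTER_CUBIC) for i in(a,b)]); cv2.imwrite('pics/cmp2.png',x)
c=cap('scene','s17.png');P=cloud(c); z=P[...,2]
p=P[(z>.108)&(z<.125)]; p=p[np.hypot(p[:,0]-.47,p[:,1]-.022)<.04]; print('handle',len(p),(p.min(0)+p.max(0))/2)
cartons(c)
E
```

```text
t: 61.55
ee_pos: [0.4045, -0.2329, 0.2387]
ee_rot: [3.041, 0.783, 0.001]
ft_force: [0.4, 0.5, -0.1]
gripper_width: 0.0599
carton px [231. 157.] xy 0.629 -0.114 z 0.064  0.085x0.054 longaxis -3.2 deg
carton px [285. 161.] xy 0.620 -0.271 z 0.064  0.086x0.055 longaxis -3.7 deg
carton px [114. 163.] xy 0.601 0.203 z 0.110  0.083x0.020 longaxis 5.5 deg
carton px [128. 162.] xy 0.604 0.167 z 0.110  0.084x0.020 longaxis 6.5 deg
carton px [ 93. 165.] xy 0.595 0.261 z 0.110  0.083x0.021 longaxis 5.6 deg
carton px [ 80. 167.] xy 0.592 0.295 z 0.110  0.083x0.020 longaxis 6.5 deg
handle 28 [0.47157538 0.02185886 0.11511919]
carton px [347.  87.] xy 0.171 0.678 z 0.068  0.092x0.010 longaxis -77.4 deg
carton px [309.  91.] xy 0.088 0.507 z 0.072  0.077x0.019 longaxis 2.6 deg
carton px [322.  98.] xy 0.162 0.521 z 0.058  0.076x0.019 longaxis 14.8 deg
carton px [353. 148.] xy 0.596 0.275 z 0.109  0.090x0.058 longaxis -2.5 deg
carton px [337. 162.] xy 0.603 0.186 z 0.102  0.089x0.064 longaxis 7.8 deg
carton px [278. 204.] xy 0.629 -0.116 z 0.064  0.092x0.058 longaxis -6.5 deg
carton px [502. 211.] xy 1.129 0.343 z 0.149  0.149x0.076 longaxis -59.8 deg
carton px [238. 221.] xy 0.622 -0.273 z 0.064  0.087x0.056 longaxis -5.3 deg
```

View pics/cmp2.png

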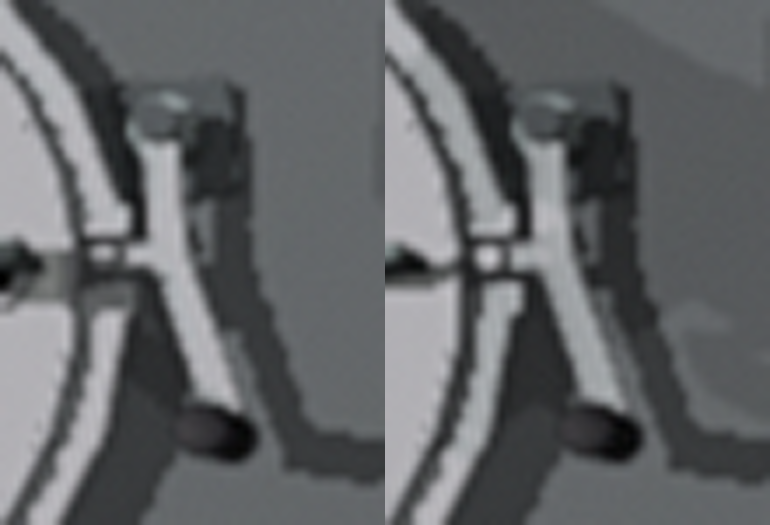

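View pics/s17.png

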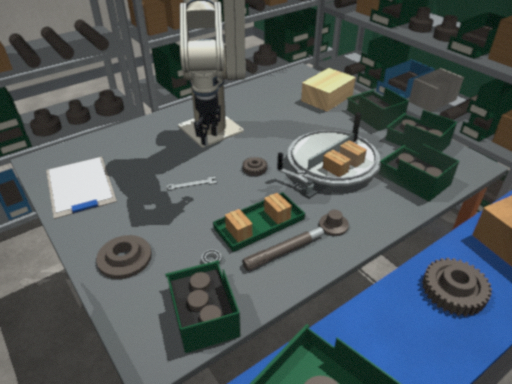

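The handle's right edge is now at 641−385=256, against 255 in the first picture, so the latch is home. The deck is at its stop, the cartons are in place, and the arm is touching nothing. Handing in.

```bash
python3 -c "
from workcell import r
print(r.hand_in())"
```

```text
the job is handed in; nothing more can be done
None
```

The cartons are sorted, the turntable has made its half turn to the stop, and the latch lever is back home. I handed the job in at about 62 s.

| Carton | Measured weight | Where it went |
|---|---|---|
| First | 0.71 kg | deck |
| Second | 0.51 kg | deck |
| Third | about 0.36 kg (45 % full) | tray |
| Fourth | about 0.17 kg | tray |

**Last checks:**
- **Cartons:** The deck cartons lie flat on the counter side with their tops at 0.110 m. The tray cartons lie flat and unstacked with their tops at 0.064 m.
- **Turntable:** The partition measured 6.3–6.8° against 6.2–6.5° at the start. A 20 N push moved the deck no further.
- **Latch:** The handle is within about a pixel of where it was in the first picture.
- **Bystanders:** They looked unmoved in the pictures. I did not measure them.

**What went wrong and was mended:**
- **Knocked carton:** The second carton was shifted about 5 cm on the deck, up against the rim. I re-seated it before turning.
- **Slipped grip:** The grip slid off the post about 3° short of the stop, with up to 78 N at the wrist. I opened, then pushed the post to the stop without gripping it.
- **Latch not fully home:** After the first closing the handle was about 2 mm off, probably because I dragged it back on release. I pushed it home again without gripping.

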